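Tidy the table caddy: cutlery under the sliding cover, mills on their discs

ROBOT

A 6-joint arm with a two-finger parallel gripper is mounted at the origin on a cart in front of the work surface, level with it; the furniture and walls round the work are solid. World frame = base frame: x ahead of the robot, y to its left, z up, the work surface at z = 0. Lengths are in m, angles in rad, forces in N, time in s.
With the tool pointing down it reaches from about 0.35 to 0.775 m from the base axis. Payload 5.5 kg.
Tool frame: the origin (TCP) lies at the very end of the fingers, on their centre line; the grasp point (between the pads) lies env.hold_point_z behind it (env.hold_point_z is the distance from the TCP to the grasp point, in m); z points along the fingers, y is the line along which they close (so a half turn about z gives the same grasp; the last joint's range is limited). The gripper opens to 85 mm and grips with 20 to 120 N. Pads are 22 mm wide; open, the fingers measure 114 mm over their backs; the gripper's body (76 mm by 85 mm) begins 54 mm behind the grasp point. The pads swing forward as they close: fully open they stand 13 mm farther back than shut.
Start: joints at [1.07, 0.313, 0.046, 1.304, 0, 1.431], TCP at [0.203, 0.538, 0.231] pointing down, gripper open.
Joint ranges: [-2.76, 2.76], [-0.86, 1.69], [-1.03, 1.26], [-2.2, 2.34], [-1.47, 1.5], [-3.14, 3.14]. Speed limits (rad/s): [2.57, 2.57, 3.14, 3.14, 3.14, 3.14].

INTERFACE

Orientations are given as a unit quaternion [w, x, y, z].
In Python, from workcell import env gives the robot as it stands.
- The arm moves only by the tool carry_out, never from a script. Its argument "steps" is a list of rows, each a list of 3 entries, a list of its own where there are three numbers: the turn, a rotation vector about the tool's x, y, z in degrees, then the shift along the tool's x, y, z in cm, then the closure in counts, from 0 (fully open) to 255 (shut). A call has exactly 8 rows; each row is the pose to reach, as a shift and turn from the pose commanded when the call began, along the tool's axes at that moment; what a row does not reach only later rows make up. A row lasts 1/8 s, in which the tool goes at most 62.5 mm and 10.7 degrees, less where a joint would pass 70% of its speed; a pose out of reach is approached as far as the arm can. A call with a gripper value outside its range is refused whole. The fingers move at their own pace and stop on an object; "force" is the grip in N (left out, the last holds). Time passes only in rows, so rows that repeat a pose let the fingers close, or fill a call up. It gives the time, the measured TCP pose, the force, the opening and the grip force at its end, in the units of the state.
- env.get_state(): the state, without advancing time (a new reading comes with each control period).
- env.read_camera(name): name is "scene" or "top" or "wrist"; returns (picture, depth): 384x512x3 uint8, red, green, blue; 384x512 float32, m along the optical axis (not along the pixel's ray), 0 where there is no reading.
- env.get_calibration(name): a dict with "fx", "fy", "cx", "cy" (pixels), "D" ([k1, k2, p1, p2, k3] as OpenCV has them; the pictures are not rectified), "origin" and "orientation" of the camera in the world. Camera axes: x right, y up, looking along -z (the intrinsics and any distortion apply to the point x, -y, -z); pixel columns grow to the right and rows downward; lengths in m; the calibration is good to about 2 mm. A picture is of the moment at which its call begins: read the wrist's pose just before it. get_calibration takes no time and is no camera call; for the wrist camera it gives the pose at the moment of the call.
- env.hand_in(): hands the job in; it is judged then, once.
The state is a dict: "clock": time; "joint_pos": joint angles; "qvel": joint speeds; "tau": joint torques, N m; "tcp_pos": TCP position; "orientation": TCP orientation; "wrist_force": force on the tool from outside, world axes, zero at the start; "ft_torque": the same for the moment, N m; "finger_gap": finger opening in m; "grip_force": force on a finger pad.
Only numpy, scipy, OpenCV 4.12 (cv2) and the standard library are available. Lean on these libraries where they do the work, as an engineer would, in place of code of your own. Each camera call takes 0.05 s, during which the arm holds its last target. There are 200 camera calls.

TASK

Tidy up the table caddy: slide the cover of its cutlery box fully back, lay the fork and the peeler inside the box, and slide the cover fully shut again. Then stand every pepper mill that is out on the worktop on one of the small round discs behind the box, one mill to a disc, centred on the disc, with its steel lever pointing at the brass stud in front of that disc. The mills are top-heavy: set them down gently, let go slowly, make sure they stay standing still, never drop or tip one, and leave everything else on the worktop where it is.

Things in the scene. Friction and masses are not known exactly. Their poses are not given: they have to be found in the camera images.
- caddy: light-wood caddy, fixed, 220 (x) by 240 (y) by 70 mm high. Origin: at worktop height, 114 mm behind the front edge, mid-width; x points from the cutlery box (front) to the mill deck (behind), y left, z up. Box: outer x -114 to -2 mm, rim z 58 mm, walls 6 mm (ends 8). Deck at z 12 mm with three discs; cover runners along both ends (y +-118 mm, tops z 70 mm)
- box_floor (a point): centre of the inner floor of the cutlery box, 12 mm above the worktop; axes as the caddy's; inside 100 mm (x) by 220 mm (y); rim 46 mm above this floor, underside of the cover 48 mm above it
- cover (a joint): sliding cover, 112 (x) by 228 (y) by 6 mm, underside 60 mm above the worktop: 0 m = fully shut, 0.104 m = fully back (stops at both ends), moving along the caddy's +x. May start slightly open. Friction about 1.5 N, stays where left. Fully back it hangs over the discs and leaves 98 of the box's 100 mm clear
- cover_grip (a point): centre of the top of the cover's wooden grip bar; moves with the cover. The bar, in the middle of the cover, is 70 mm long (caddy's y), 14 mm thick (caddy's x), and stands 24 mm high above the cover; its top is 90 mm above the worktop. Pinch it from above across its thickness, or push it
- disc_left (a point): centre of the top of the left (+y) disc (44 mm across, 8 mm thick, top 20 mm above the worktop; discs 66 mm apart); axes as the caddy's
- disc_mid (a point): centre of the top of the middle disc (44 mm across, 8 mm thick, top 20 mm above the worktop; discs 66 mm apart); axes as the caddy's
- disc_right (a point): centre of the top of the right (-y) disc (44 mm across, 8 mm thick, top 20 mm above the worktop; discs 66 mm apart); axes as the caddy's
- stud_left (a point): top of the 8 mm brass stud in the deck, 34 mm in front (caddy's -x) of the centre of the left disc, flush to 2 mm
- stud_mid (a point): top of the 8 mm brass stud in the deck, 34 mm in front (caddy's -x) of the centre of the middle disc, flush to 2 mm
- stud_right (a point): top of the 8 mm brass stud in the deck, 34 mm in front (caddy's -x) of the centre of the right disc, flush to 2 mm
- mill_a: top-heavy dark-wood pepper mill, 167 mm tall, about 0.22 kg, centre of mass 113 mm up; falls beyond about 8 degrees. Foot 34 mm across, waist 25, belly 38 (z 76 to 108 mm), upright-sided head 40 mm across (z 118 to 152 mm) to grip from above. Lever on the belly towards the mill's -x. Origin: centre of underside, z up. Starts standing on the worktop; may be absent; all alike
- mill_b: top-heavy dark-wood pepper mill, 167 mm tall, about 0.22 kg, centre of mass 113 mm up; falls beyond about 8 degrees. Foot 34 mm across, waist 25, belly 38 (z 76 to 108 mm), upright-sided head 40 mm across (z 118 to 152 mm) to grip from above. Lever on the belly towards the mill's -x. Origin: centre of underside, z up. Starts standing on the worktop; may be absent; all alike
- mill_c: top-heavy dark-wood pepper mill, 167 mm tall, about 0.22 kg, centre of mass 113 mm up; falls beyond about 8 degrees. Foot 34 mm across, waist 25, belly 38 (z 76 to 108 mm), upright-sided head 40 mm across (z 118 to 152 mm) to grip from above. Lever on the belly towards the mill's -x. Origin: centre of underside, z up. Starts standing on the worktop; may be absent; all alike
- tab_a (a point): ball tip of the steel lever of mill_a: 34 mm from the mill's axis (lever 7 mm thick, ball 10 mm) towards the mill's -x, 97 mm above its underside
- tab_b (a point): ball tip of the steel lever of mill_b: 34 mm from the mill's axis (lever 7 mm thick, ball 10 mm) towards the mill's -x, 97 mm above its underside
- tab_c (a point): ball tip of the steel lever of mill_c: 34 mm from the mill's axis (lever 7 mm thick, ball 10 mm) towards the mill's -x, 97 mm above its underside
- fork: a table fork with a red handle, 195 mm long (along its x) by 26 mm by 14 mm high, about 40 g, lying on the worktop; origin: centre of the underside, which is where to grip it (26 mm across y; it counts as solid across). A 320 mm tall air fryer (x 0.50 to 0.85 m with its handle, y -0.13 to 0.13 m, fixed) stands between here and the caddy: pass in front of it
- peeler: a yellow-handled peeler, 170 mm long (along its x) by 25 mm by 18 mm high, about 80 g, lying on the worktop; origin: centre of the underside. The handle, 24 mm wide and 17 mm high, runs from x = -85 to +20 mm, the narrow blade (14 mm wide, 6 mm high) from there to +85 mm. Grip the handle between x = -40 and 0 mm
- flat_tin: a flat tin, 86 mm across, 40 mm high; a bystander to be left alone
- avocado: an avocado, 89 by 65 by 63 mm; a bystander to be left alone
- red_cap_jar: a spice jar with a red cap, 47 by 47 by 97 mm; a bystander to be left alone
- yellow_cap_jar: a spice jar with a yellow cap, 45 by 44 by 100 mm; a bystander to be left alone
- sauce_bottle: a slim sauce bottle, 48 mm across, 184 mm high; a bystander to be left alone
Mind the look-alikes: they are no part of the job. What is shaped like the mill_a but turquoise is not meant.

How it is judged:
On the way, in this order (a step that is already met when the one before it is completed fails the run):
1. the cover is slid back (at least 90 mm open) (value of joint cover above 0.09 m), for 0.2 s.
2. the fork and the peeler lie inside the box, let go (x of fork in the frame of box_floor between -0.05 and 0.05 m and y of fork in the frame of box_floor between -0.04 and 0.04 m and z of fork in the frame of box_floor between -0.004 and 0.036 m and contact force between the fingers and fork below 0.1 N and x of peeler in the frame of box_floor between -0.05 and 0.05 m and y of peeler in the frame of box_floor between -0.04 and 0.04 m and z of peeler in the frame of box_floor between -0.004 and 0.036 m and contact force between the fingers and peeler below 0.1 N), for 0.3 s.
3. the cover is slid fully shut (within 4 mm) (value of joint cover below 0.004 m), for 0.2 s.
At the end, for the whole second after the job is handed in: Cover shut (within 4 mm), fork and peeler in the box under it; each mill present stands upright (0.06 rad) and still on a disc, axis within 10 mm of its centre, lever tip within 15 mm of that disc's stud seen from above; nothing held (value of joint cover below 0.004 m and x of fork in the frame of box_floor between -0.05 and 0.05 m and y of fork in the frame of box_floor between -0.04 and 0.04 m and z of fork in the frame of box_floor between -0.004 and 0.036 m and x of peeler in the frame of box_floor between -0.05 and 0.05 m and y of peeler in the frame of box_floor between -0.04 and 0.04 m and z of peeler in the frame of box_floor between -0.004 and 0.036 m and ((horizontal distance between mill_a and disc_left below 0.01 m and horizontal distance between tab_a and stud_left below 0.015 m) or (horizontal distance between mill_a and disc_mid below 0.01 m and horizontal distance between tab_a and stud_mid below 0.015 m) or (horizontal distance between mill_a and disc_right below 0.01 m and horizontal distance between tab_a and stud_right below 0.015 m)) and height (world z) of mill_a between 0.016 and 0.026 m and angle between each of mill_a, mill_b, mill_c's own z axis and vertical below 0.06 rad and linear speed of each of mill_a, mill_b, mill_c below 0.02 m/s and angular speed of each of mill_a, mill_b, mill_c below 0.2 rad/s and contact force between the fingers and mill_a below 0.1 N and ((horizontal distance between mill_b and disc_left below 0.01 m and horizontal distance between tab_b and stud_left below 0.015 m) or (horizontal distance between mill_b and disc_mid below 0.01 m and horizontal distance between tab_b and stud_mid below 0.015 m) or (horizontal distance between mill_b and disc_right below 0.01 m and horizontal distance between tab_b and stud_right below 0.015 m)) and height (world z) of mill_b between 0.016 and 0.026 m and contact force between the fingers and mill_b below 0.1 N and ((horizontal distance between mill_c and disc_left below 0.01 m and horizontal distance between tab_c and stud_left below 0.015 m) or (horizontal distance between mill_c and disc_mid below 0.01 m and horizontal distance between tab_c and stud_mid below 0.015 m) or (horizontal distance between mill_c and disc_right below 0.01 m and horizontal distance between tab_c and stud_right below 0.015 m)) and height (world z) of mill_c between 0.016 and 0.026 m and contact force between the fingers and mill_c below 0.1 N); the robot touches nothing.
It fails at once if a mill tips by more than 0.35 rad (angle between any of mill_a, mill_b, mill_c's own z axis and vertical above 0.35 rad).
It fails at once if a mill is dropped (moves faster than 0.4 m/s while the fingers do not hold it) ((linear speed of mill_a above 0.4 m/s and contact force between the fingers and mill_a below 0.05 N) or (linear speed of mill_b above 0.4 m/s and contact force between the fingers and mill_b below 0.05 N) or (linear speed of mill_c above 0.4 m/s and contact force between the fingers and mill_c below 0.05 N)).
It fails at once if a bystander is shifted by more than 30 mm or tipped over (distance of any of flat_tin, avocado, red_cap_jar, yellow_cap_jar, sauce_bottle from where it was at the start of the episode above 0.03 m or angle between any of flat_tin, red_cap_jar, yellow_cap_jar, sauce_bottle's own z axis and vertical above 0.6 rad).
Of mill_a, mill_b, mill_c only 2 to 3 are there at a start; the rules pass over those that are not, and their reading is None.
At some moment in a run one of fork, peeler may be knocked a few centimetres aside while the robot is not near it.
It also fails if it takes over 210 s, if anything falls off the work surface, if the arm or the gripper's body presses on something with over 40 N, if the wrist force passes 120 N, or if a joint passes its speed limit or range.

## Working session

There is one attempt and no reset: what is moved stays moved. The work goes in short steps, Python scripts to look and compute and a tool call to move; the robot and the scene stay as the last step left them, time stands still between calls to the robot, and variables do not carry over. Pictures are saved under pics/ and viewed, at most 14 in all, crops included, and the job is handed in when it is done.

Besides the shell and the picture viewer there is one more tool, called by a JSON object that holds its "name" and its "arguments". carry_out: Moves the arm, as the interface text tells. Its arguments: {"type":"object","properties":{"steps":{"type":"array","items":{"type":"array"}},"force":{"type":"number"}},"required":["steps"]}

```bash
ls; mkdir -p pics; cat > h.py <<'E'
import numpy as np, cv2
from workcell import env
from scipy.spatial.transform import Rotation as R
def q2m(q): return R.from_quat([q[1],q[2],q[3],q[0]]).as_matrix()
def look(n):
    c=env.get_calibration(n); p,d=env.read_camera(n); return p,d,c
def K(c): return np.array([[c["fx"],0,c["cx"]],[0,c["fy"],c["cy"]],[0,0,1.]])
def rays(c,uv):
    x=cv2.undistortPoints(np.array(uv,float).reshape(-1,1,2),K(c),np.array(c["D"],float)).reshape(-1,2)
    d=np.c_[x[:,0],-x[:,1],-np.ones(len(x))]
    return np.array(c["origin"]),d@q2m(c["orientation"]).T
def onz(c,uv,z):
    o,d=rays(c,uv); return o+d*((z-o[2])/d[:,2])[:,None]
def dpt(c,uv,dep):
    o,d=rays(c,uv); return o+d*np.array(dep).reshape(-1,1)
def proj(c,P):
    q=(np.array(P,float).reshape(-1,3)-np.array(c["origin"]))@q2m(c["orientation"])
    q=q*[1,-1,-1]
    return cv2.projectPoints(q,np.zeros(3),np.zeros(3),K(c),np.array(c["D"],float))[0].reshape(-1,2)
def cloud(c,d):
    v,u=np.mgrid[0:d.shape[0],0:d.shape[1]]
    P=dpt(c,np.c_[u.ravel(),v.ravel()],d.ravel()).reshape(d.shape+(3,)); P[d<=0]=np.nan; return P
def save(n,p,s=1,box=None):
    if box: p=p[box[1]:box[3],box[0]:box[2]]
    cv2.imwrite("pics/"+n+".png",cv2.resize(p[:,:,::-1],None,fx=s,fy=s,interpolation=cv2.INTER_CUBIC))
E
python3 - <<'E'
from h import *
print(env.hold_point_z); s=env.get_state(); print(s)
for n in("scene","top"):
    p,d,c=look(n); save(n+"0",p,1.5); print(n,c,(d>0).mean()); np.savez(n+"0",p=p,d=d)
E
```

```text
pics
0.0187
{'clock': 0.0, 'joint_pos': array([ 1.07038966e+00,  3.14040641e-01,  4.49661499e-02,  1.30358734e+00,
       -1.45620404e-06,  1.43120422e+00]), 'qvel': array([ 2.85008386e-04, -2.06351670e-03,  2.40964585e-05, -1.17083495e-03,
       -1.66881903e-03, -5.94910622e-04]), 'tau': array([ 7.45984853e-04, -4.80628037e+01,  2.98534173e+01,  1.94656884e-02,
       -8.69283849e-05, -1.78195609e-05]), 'tcp_pos': array([0.20275309, 0.53751993, 0.23038073]), 'orientation': array([-2.92721024e-04,  1.79430181e-01,  9.83770268e-01, -8.85630810e-04]), 'wrist_force': array([-0.37004781, -0.56161167,  0.11973181]), 'ft_torque': array([ 0.01530004,  0.03109612, -0.01737486]), 'grip_force': 0.0, 'finger_gap': 0.08525559947875172}
scene {'fx': 390.37701171062446, 'fy': 390.37701171062446, 'cx': 259.7549750002136, 'cy': 194.33817868028763, 'D': array([0.02933343, 0.        , 0.        , 0.        , 0.        ]), 'origin': array([-0.09879374, -0.49791068,  1.06618418]), 'orientation': array([ 0.84896838,  0.32116128, -0.14475703, -0.39389532])} 0.9962158203125
top {'fx': 464.60629371759177, 'fy': 464.60629371759177, 'cx': 260.9650588622424, 'cy': 193.1049640804131, 'D': array([-0.07025004,  0.        ,  0.        ,  0.        ,  0.        ]), 'origin': array([ 5.91989698e-04, -2.59945471e-02,  1.53244731e+00]), 'orientation': array([ 0.75185403,  0.14995097, -0.12066806, -0.63061037])} 0.9962056477864584
```

View pics/scene0.png

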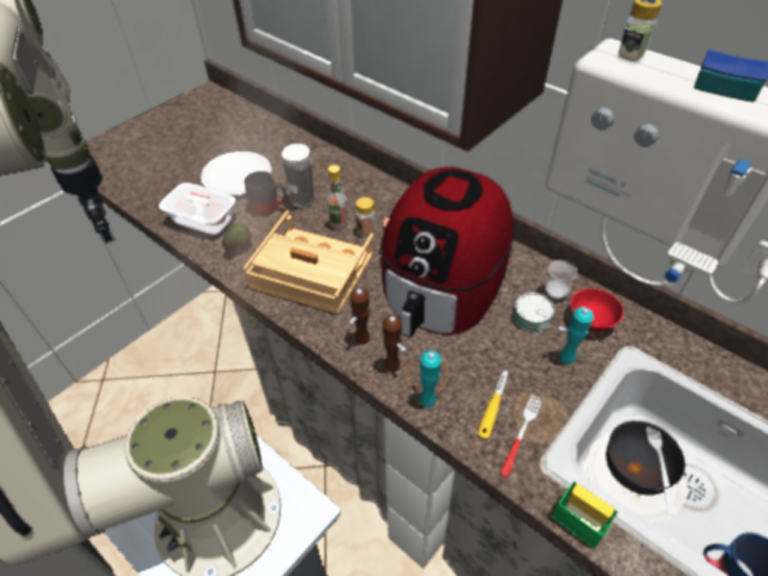

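View pics/top0.png

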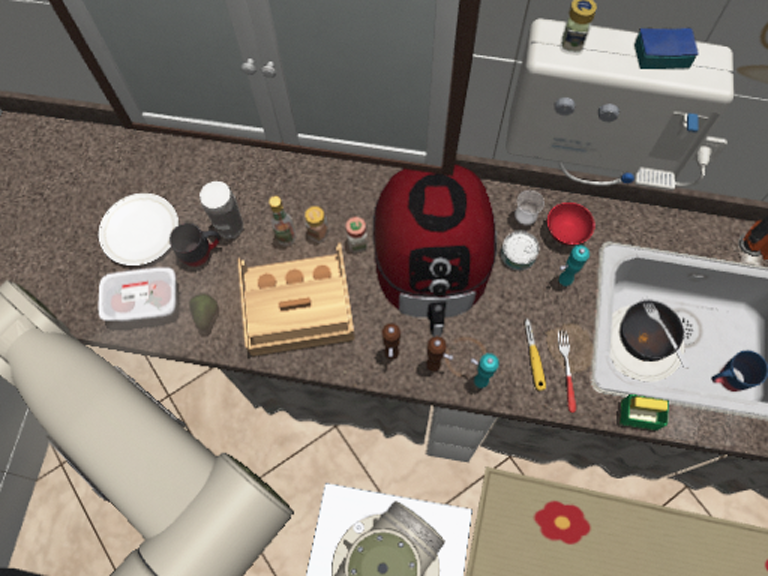

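The candidates below are in scene-picture pixels.
- **Mills:** the dark-wood ones are at (360,315) and (392,345). The turquoise ones at (430,375) and (576,335) are decoys.
- **Forks:** the red-handled fork on the worktop, at (520,435), is the one I want. The fork in the pan, at (655,450), is not.
- **Peeler:** yellow, at (492,405).
- **Caddy:** at (310,262), with its cover nearly shut.

Next I measure them and check the choice in close crops.

```bash
cat > m0.py <<'E'
from h import *
C={n:env.get_calibration(n) for n in("scene","top")}
D={n:np.load(n+"0.npz") for n in C}
t=D["top"]["p"]; s=D["scene"]["p"]
a=cv2.resize(t[150:265,150:340],None,fx=4,fy=4,interpolation=cv2.INTER_CUBIC)[:, :760]
cv2.imwrite("pics/topcrop.png",a[:,:,::-1])
b=cv2.resize(s[140:330,150:370],None,fx=3.1,fy=3.1,interpolation=cv2.INTER_CUBIC)
cv2.imwrite("pics/scenecrop.png",b[:,:,::-1])
for n in C:
    p,d=D[n]["p"],D[n]["d"]; P=cloud(C[n],d); hsv=cv2.cvtColor(p,cv2.COLOR_RGB2HSV)
    H,S,V=[hsv[...,i].astype(int) for i in range(3)]; z=P[...,2]
    def comps(name,m,mn=15):
        m=(m&np.isfinite(z)&(P[...,0]>.25)&(P[...,0]<.9)&(abs(P[...,1])<.75)).astype(np.uint8)
        k,l,st,ce=cv2.connectedComponentsWithStats(m)
        for i in range(1,k):
            if st[i,4]>=mn:
                q=P[l==i]; print(n,name,"px",ce[i].round(0),"n",st[i,4],"mean",q.mean(0).round(3),"min",q.min(0).round(3),"max",q.max(0).round(3))
                if name in("yellow","red"):
                    r=cv2.fitLine(q[:,:2].astype(np.float32),2,0,.01,.01).ravel();print("   dir",r[:2].round(3))
    comps("yellow",(H>18)&(H<32)&(S>190)&(V>150)&(z<.05))
    comps("red",((H<6)|(H>174))&(S>170)&(V>120)&(z<.05))
    comps("darkwood",((H<14)|(H>170))&(S>90)&(V<150)&(z>.11)&(z<.19)&(P[...,0]<.6))
    comps("darkwood.any",((H<14)|(H>170))&(S>90)&(V<110)&(z>.03)&(z<.19)&(P[...,0]<.6))
    comps("grip",(H<16)&(S>120)&(z>.074)&(z<.1))
E
python3 m0.py
```

```text
scene yellow px [322. 286.] n 15 mean [ 0.443 -0.27   0.013] min [ 0.436 -0.277  0.009] max [ 0.45  -0.263  0.017]
   dir [ 0.998 -0.056]
scene red px [398. 204.] n 463 mean [ 0.863 -0.294  0.026] min [ 0.787 -0.354  0.001] max [ 0.896 -0.244  0.05 ]
   dir [0.252 0.968]
scene red px [340. 306.] n 73 mean [ 0.426 -0.343  0.009] min [ 0.395 -0.354  0.001] max [ 0.465 -0.332  0.016]
   dir [0.974 0.228]
scene darkwood px [291. 191.] n 309 mean [ 0.57  -0.045  0.165] min [ 0.537 -0.112  0.111] max [0.6   0.091 0.19 ]
scene darkwood px [239. 201.] n 150 mean [0.452 0.062 0.144] min [0.439 0.049 0.11 ] max [0.478 0.085 0.162]
scene darkwood px [261. 219.] n 157 mean [ 0.44  -0.035  0.146] min [ 0.428 -0.048  0.115] max [ 0.464 -0.01   0.161]
scene darkwood.any px [202. 172.] n 29 mean [0.507 0.293 0.08 ] min [0.496 0.267 0.072] max [0.518 0.325 0.088]
scene darkwood.any px [294. 197.] n 409 mean [ 0.574 -0.057  0.143] min [ 0.537 -0.112  0.031] max [0.6   0.091 0.19 ]
scene darkwood.any px [240. 207.] n 248 mean [0.452 0.061 0.112] min [0.439 0.049 0.031] max [0.478 0.085 0.161]
scene dar
[... 1226 characters left out ...]
2] max [0.6   0.583 0.051]
top darkwood.any px [259. 193.] n 167 mean [0.559 0.092 0.136] min [0.54  0.062 0.035] max [0.598 0.124 0.19 ]
top darkwood.any px [318. 193.] n 64 mean [ 0.586 -0.098  0.152] min [ 0.57  -0.109  0.082] max [ 0.599 -0.076  0.189]
top darkwood.any px [260. 225.] n 155 mean [0.453 0.067 0.135] min [0.439 0.051 0.031] max [0.477 0.086 0.162]
top darkwood.any px [290. 234.] n 167 mean [ 0.44  -0.029  0.129] min [ 0.428 -0.048  0.03 ] max [ 0.468 -0.011  0.162]
top grip px [502. 163.] n 25 mean [ 0.832 -0.72   0.094] min [ 0.82  -0.74   0.081] max [ 0.85  -0.697  0.1  ]
top grip px [196. 202.] n 96 mean [0.51  0.297 0.087] min [0.495 0.264 0.074] max [0.526 0.33  0.094]
```

View pics/topcrop.png

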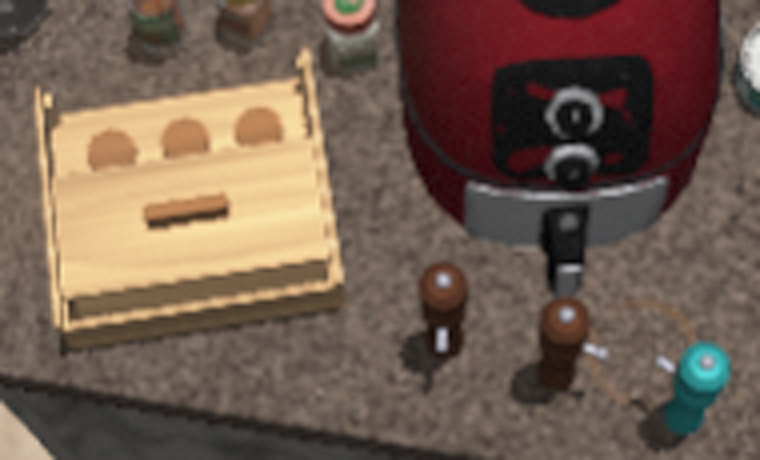

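View pics/scenecrop.png

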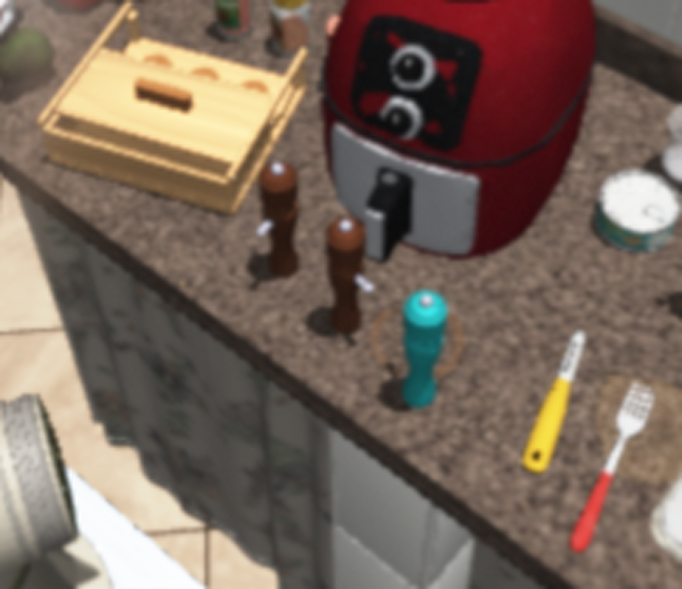

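The crops confirm two dark-wood mills.
- M1's head is at about (443,285) in the top crop, with its lever towards the robot.
- M2's head is at about (563,325), with its lever to the right, and it stands close to the fryer handle.
- The cover is about 20 mm open.
- The red fork and the yellow peeler lie side by side on the right.

```bash
cat > m1.py <<'E'
from h import *
C={n:env.get_calibration(n) for n in("scene","top")}
D={n:np.load(n+"0.npz") for n in C}
A=[];
for n in C:
    p,d=D[n]["p"],D[n]["d"]; P=cloud(C[n],d); hsv=cv2.cvtColor(p,cv2.COLOR_RGB2HSV).astype(int)
    v,u=np.mgrid[0:384,0:512]
    A.append(np.c_[P.reshape(-1,3),hsv.reshape(-1,3),np.full(384*512,n=="top")]);
    x,y,z=[P[...,i] for i in range(3)]; H,S,V=[hsv[...,i] for i in range(3)]
    print(n,"table z",np.nanmedian(z[(x>.4)&(x<.5)&(y>-.2)&(y<-.15)]))
    # utensils
    for nm,b in(("peeler",(.36,.62,-.31,-.2)),("fork",(.36,.62,-.42,-.31))):
        m=(z>.004)&(z<.03)&(x>b[0])&(x<b[1])&(y>b[2])&(y<b[3])&((S>150)|((S<60)&(V>130)))
        q=np.c_[x[m],y[m],z[m]]; r=cv2.minAreaRect(q[:,:2].astype(np.float32)); print(n,nm,m.sum(),r,"zmax",np.percentile(q[:,2],95).round(4))
        l=cv2.fitLine(q[:,:2].astype(np.float32),2,0,.01,.01).ravel(); print("   ",l.round(4))
    # mills
    for nm,cx,cy in(("M1",.457,.068),("M2",.446,-.03)):
        near=(np.hypot(x-cx,y-cy)<.045)
        m=near&(z>.158)&(z<.175)&(S<90)&(V>130); 
        if m.any(): c=np.array([[u[m].mean(),v[m].mean()]]); print(n,nm,"button",m.sum(),c.round(1),onz(C[n],c,.165).round(4),z[m].max().round(4))
        m=near&(z>.12)&(z<.15)&(S>90); q=np.c_[x[m],y[m]]; print("   head circle",)
        from scipy.optimize import least_squares
        f=least_squares(lambda a:np.hypot(*(q-a).T)-.020,[cx,cy],loss="soft_l1",f_scale=.002); print("   ",f.x.round(4))
        m=near&(z>.085)&(z<.112)&(S<80)&(V>120); print("   lever",m.sum(),P[m].mean(0).round(4) if m.any() else 0, [u[m].mean(),v[m].mean()])
    # fryer handle
    m=(x>.47)&(x<.56)&(abs(y)<.05)&(z>.03); q=P[m]; 
    for zz in np.arange(.04,.3,.02):
        k=q[abs(q[:,2]-zz)<.01]; 
        if len(k): print("   fr z%.2f xmin %.3f y %.3f..%.3f"%(zz,k[:,0].min(),k[:,1].min(),k[:,1].max()))
    # discs
    m=((x>.52)&(x<.7)&(y>.15)&(y<.42)&(z>.005)&(z<.03)&(H<14)&(S>90)).astype(np.uint8)
    k,l,st,ce=cv2.connectedComponentsWithStats(m)
    for i in range(1,k):
        if st[i,4]>15:print(n,"disc",st[i],ce[i].round(1),onz(C[n],ce[i:i+1],.02).round(4))
    m=(x>.35)&(x<.72)&(y>.13)&(y<.45)&(z>.064)&(z<.073)&(H<30)&(S>60); q=P[m][:,:2]
    np.save(n+"run",P[m]); print(n,"runner pts",m.sum(),q.min(0),q.max(0))
    for lo,hi in((.13,.3),(.3,.45)):
        k=q[(q[:,1]>lo)&(q[:,1]<hi)&((abs(q[:,1]-.295)>.09))]; print(len(k),cv2.fitLine(k.astype(np.float32),2,0,.005,.01).ravel().round(4), k.min(0).round(3),k.max(0).round(3))
E
python3 m1.py
```

```text
scene table z -0.0037616244688595257
scene peeler 289 ((0.5085127353668213, -0.2579094171524048), (0.08902803063392639, 0.15470609068870544), 83.59895324707031) zmax 0.0166
    [ 0.9652  0.2617  0.4949 -0.2574]
scene fork 538 ((0.5070886611938477, -0.3662782907485962), (0.22381308674812317, 0.10789450258016586), 0.35650497674942017) zmax 0.0129
    [ 0.9482 -0.3177  0.5107 -0.3842]
scene M1 button 11 [[239.5 193.9]] [[0.4603 0.068  0.165 ]] 0.1685
   head circle
    [0.4606 0.0714]
   lever 17 [0.4305 0.0661 0.0981] [np.float64(234.52941176470588), np.float64(213.58823529411765)]
scene M2 button 13 [[261.1 212.4]] [[ 0.4477 -0.0298  0.165 ]] 0.1683
   head circle
    [ 0.4489 -0.0269]
   lever 15 [ 0.4429 -0.0571  0.0987] [np.float64(267.0), np.float64(231.46666666666667)]
   fr z0.04 xmin 0.538 y -0.049..0.046
   fr z0.06 xmin 0.494 y -0.050..0.049
   fr z0.08 xmin 0.492 y -0.048..0.050
   fr z0.10 xmin 0.491 y -0.049..0.049
   fr z0.12 xmin 0.493 y -0.048..0.050
   fr z0.14 xmin 0.493 y -0.049..0.050
   fr z0.16 xmin 0.523 y -0.050..0.049
   fr z0.18 xmin 0.536 y -0.050..0.050
   f
[... 1343 characters left out ...]
min 0.494 y -0.048..0.048
   fr z0.16 xmin 0.521 y -0.050..0.048
   fr z0.18 xmin 0.536 y -0.050..0.049
   fr z0.20 xmin 0.538 y -0.049..0.050
   fr z0.22 xmin 0.530 y -0.049..0.048
   fr z0.24 xmin 0.535 y -0.036..0.050
   fr z0.26 xmin 0.550 y -0.020..0.050
   fr z0.28 xmin 0.552 y -0.025..0.002
top disc [209 177  11   9  69] [214.2 181.3] [[0.6219 0.2655 0.02  ]]
top disc [191 180  11   9  64] [195.8 184. ] [[0.6004 0.3281 0.02  ]]
top disc [172 183  11   9  68] [176.9 187. ] [[0.5774 0.3917 0.02  ]]
top runner pts 1379 [0.39839856 0.16368129] [0.71845374 0.44899251]
138 [0.9756 0.2196 0.5278 0.1902] [0.476 0.164] [0.603 0.205]
192 [0.9499 0.3125 0.4944 0.4053] [0.407 0.385] [0.6   0.449]
```

```bash
cat >> h.py <<'E'
def wrap(a,m=180): return (a+m/2)%m-m/2
def go(pos,yaw=None,s=None):
    """print shift (cm, tool axes) and turn about tool z (deg) from the measured pose to a tool-down pose with closing axis at world angle yaw (deg)"""
    s=s or env.get_state(); M=q2m(s["orientation"]); d=M.T@(np.array(pos)-s["tcp_pos"])*100
    cur=np.degrees(np.arctan2(M[1,1],M[0,1])); t=np.zeros(3)
    if yaw is not None:
        Y=np.radians(yaw); y=np.array([np.cos(Y),np.sin(Y),0]); z=np.array([0,0,-1.]); T=np.c_[np.cross(y,z),y,z]
        t=np.degrees(R.from_matrix(M.T@T).as_rotvec())
    print("shift",d.round(2),"turn",t.round(1),"cur yaw",cur.round(1),"tcp",s["tcp_pos"].round(4),"t",round(s["clock"],2),"F",s["wrist_force"].round(1),"gap",round(s["finger_gap"],4))
def table_obj(P,p,b,zr=(.004,.03)):
    hsv=cv2.cvtColor(p,cv2.COLOR_RGB2HSV).astype(int); S,V=hsv[...,1],hsv[...,2]
    x,y,z=[P[...,i] for i in range(3)]
    m=((z>zr[0])&(z<zr[1])&(x>b[0])&(x<b[1])&(y>b[2])&(y<b[3])&((S>150)|((S<60)&(V>120)))).astype(np.uint8)
    k,l,st,_=cv2.connectedComponentsWithStats(m,connectivity=8); i=1+np.argmax(st[1:,4]); q=P[l==i]
    return q,cv2.minAreaRect(q[:,:2].astype(np.float32))
E
cat > m2.py <<'E'
from h import *
W=[]
for n in("scene","top"):
    c=env.get_calibration(n); D=np.load(n+"0.npz"); p,d=D["p"],D["d"]; P=cloud(c,d)
    for nm,b in(("peeler",(.38,.6,-.31,-.2)),("fork",(.38,.62,-.395,-.30))):
        q,r=table_obj(P,p,b); l=cv2.fitLine(q[:,:2].astype(np.float32),2,0,.01,.01).ravel()
        print(n,nm,len(q),np.round(r[0],4),np.round(r[1],4),round(r[2],1),"line ang",np.degrees(np.arctan2(l[1],l[0])).round(1))
    hsv=cv2.cvtColor(p,cv2.COLOR_RGB2HSV).astype(int)
    x,y,z=[P[...,i] for i in range(3)]
    m=((x>.36)&(x<.68)&(y>.14)&(y<.46)&(z>.05)&(z<.076)&(hsv[...,0]<32)&(hsv[...,1]>60)&(hsv[...,2]>120)).astype(np.uint8)
    k,l,st,ce=cv2.connectedComponentsWithStats(m,connectivity=8); i=1+np.argmax(st[1:,4]); W.append(P[l==i])
    r=cv2.minAreaRect(W[-1][:,:2].astype(np.float32)); print(n,"caddy",np.round(r[0],4),np.round(r[1],4),r[2])
    m=(x>.68)&(x<.85)&(y>.1)&(y<.45)&(z>.11)&(z<.19); 
    if m.any(): print(n,"tall behind",P[m].min(0).round(3),P[m].max(0).round(3))
    m=(x>.39)&(x<.5)&(y<-.08)&(y>-.2)&(z>.1); print("turq",P[m].mean(0).round(3))
    m=(x>.485)&(x<.515)&(abs(y)<.08)&(z>.03)&(z<.2); print("handle",P[m].min(0).round(3),P[m].max(0).round(3))
yaw=np.radians(19.5); ex=np.array([np.cos(yaw),np.sin(yaw)]); ey=np.array([-ex[1],ex[0]])
for w in W:
    a=w[:,:2]@ex;b=w[:,:2]@ey; print("ex",np.percentile(a,[.5,99.5]).round(4),"ey",np.percentile(b,[.5,99.5]).round(4))
    fr=w[w[:,2]<.061]; print("rim front ex", np.percentile(fr[:,:2]@ex,[1,5,20]).round(4))
for yy in(.3281,):
    pass
print("discs ex,ey",[(np.round(np.dot(q,ex),4),np.round(np.dot(q,ey),4)) for q in((.6219,.2655),(.6004,.3281),(.5774,.3917))],"grip",np.dot((.51,.2965),ex),np.dot((.51,.2965),ey))
go([.51,.2965,.20],19.5)
E
python3 m2.py
```

```text
scene peeler 281 [ 0.5101 -0.2512] [0.1662 0.0232] 16.6 line ang 17.4
scene fork 105 [ 0.4314 -0.3437] [0.0751 0.0147] 9.2 line ang 11.9
scene caddy [0.5366 0.3083] [0.2212 0.2443] 19.258907318115234
scene tall behind [0.687 0.356 0.11 ] [0.714 0.388 0.187]
turq [ 0.422 -0.145  0.14 ]
handle [ 0.491 -0.038  0.051] [ 0.515 -0.007  0.142]
top peeler 178 [ 0.4798 -0.2626] [0.1001 0.0265] 14.1 line ang 17.3
top fork 64 [ 0.4306 -0.3436] [0.0738 0.0149] 12.4 line ang 13.7
top caddy [0.537  0.3074] [0.2188 0.2404] 19.239036560058594
top tall behind [0.684 0.147 0.11 ] [0.748 0.386 0.189]
turq [ 0.425 -0.139  0.145]
handle [ 0.492 -0.037  0.057] [ 0.514 -0.007  0.144]
ex [0.4997 0.713 ] ey [-0.0101  0.2315]
rim front ex [0.4989 0.4999 0.5017]
ex [0.5011 0.7086] ey [-0.0088  0.2294]
rim front ex [0.5    0.5016 0.5051]
discs ex,ey [(np.float64(0.6749), np.float64(0.0427)), (np.float64(0.6755), np.float64(0.1089)), (np.float64(0.675), np.float64(0.1765))] grip 0.5797208942198241 0.10925170389960773
shift [-37.26 -11.71   3.06] turn [-0.1  0.  49.8] cur yaw 69.3 tcp [0.2028 0.5376 0.2305] t 0.1 F [-0.5  0.   0.5] gap 0.0852
```

{"name": "carry_out", "arguments": {"steps": [[[0,0,8],[-5,-1.6,0],0],[[0,0,16],[-10,-3.2,0.5],0],[[0,0,24],[-15,-4.8,1],0],[[0,0,32],[-20,-6.4,1.5],0],[[0,0,40],[-25.5,-8,2],0],[[0,0,46],[-31,-9.8,3],0],[[0,0,50],[-37.3,-11.7,6],0],[[0,0,50],[-37.3,-11.7,9],0]], "force": 30}}

```text
clock: 1.1
tcp_pos: [0.5142, 0.2945, 0.1407]
orientation: [0.001, 0.581, 0.814, 0.001]
wrist_force: [-0.4, 0.0, -0.5]
finger_gap: 0.0854
grip_force: 0.0
```

```bash
python3 - <<'E'
from h import *
go([.51,.2965,.072],19.3)
p,d,c=look("wrist"); print(c); save("w1",p,1.4); P=cloud(c,d); hsv=cv2.cvtColor(p,cv2.COLOR_RGB2HSV).astype(int)
x,y,z=[P[...,i] for i in range(3)]
m=(z>.083)&(z<.1)&(np.hypot(x-.51,y-.296)<.06); r=cv2.minAreaRect(P[m][:,:2].astype(np.float32)); print("bar",m.sum(),P[m].mean(0),r)
E
```

```text
shift [ 0.33 -0.35  6.87] turn [ 0.1  0.  -0.3] cur yaw 19.0 tcp [0.5142 0.2945 0.1407] t 1.1 F [-0.4  0.  -0.5] gap 0.0854
{'fx': 337.47276946621673, 'fy': 337.47276946621673, 'cx': 254.4713079084505, 'cy': 191.1953596042745, 'D': array([-0.04947624,  0.        ,  0.        ,  0.        ,  0.        ]), 'origin': array([0.49153591, 0.35958892, 0.28289176]), 'orientation': array([ 0.97681448, -0.13580767, -0.02408967,  0.16373587])}
bar 2446 [0.51161732 0.30068749 0.08922171] ((0.512180745601654, 0.2985899746417999), (0.013550318777561188, 0.06951875239610672), 19.42186164855957)
```

{"name": "carry_out", "arguments": {"steps": [[[0,0,0],[0.45,-0.05,1.5],0],[[0,0,0],[0.45,-0.05,3],0],[[0,0,0],[0.45,-0.05,5],0],[[0,0,0],[0.45,-0.05,6.9],0],[[0,0,0],[0.45,-0.05,6.9],255],[[0,0,0],[0.45,-0.05,6.9],255],[[0,0,0],[0.45,-0.05,6.9],255],[[0,0,0],[0.45,-0.05,6.9],255]], "force": 30}}

```text
clock: 2.15
tcp_pos: [0.5095, 0.3014, 0.0733]
orientation: [0.001, 0.578, 0.816, 0.001]
wrist_force: [-1.1, -0.6, 10.8]
finger_gap: 0.0131
grip_force: 35.3
```

{"name": "carry_out", "arguments": {"steps": [[[0,0,0],[0,0.5,0],255],[[0,0,0],[0,1.5,0],255],[[0,0,0],[0,2.5,0],255],[[0,0,0],[0,3.5,0],255],[[0,0,0],[0,4.5,0],255],[[0,0,0],[0,5.5,0],255],[[0,0,0],[0,6.5,0],255],[[0,0,0],[0,7.2,0],255]], "force": 30}}

```text
clock: 3.15
tcp_pos: [0.5777, 0.3253, 0.0734]
orientation: [0.0, 0.578, 0.816, 0.001]
wrist_force: [-1.8, -0.5, 5.3]
finger_gap: 0.0129
grip_force: 34.4
```

{"name": "carry_out", "arguments": {"steps": [[[0,0,0],[0,0.2,0],255],[[0,0,0],[0,0.3,0],255],[[0,0,0],[0,0.4,0],255],[[0,0,0],[0,0.5,0],255],[[0,0,0],[0,0.5,0],255],[[0,0,0],[0,0.5,0],255],[[0,0,0],[0,0.5,0],255],[[0,0,0],[0,0.5,0],255]]}}

```text
clock: 4.15
tcp_pos: [0.5822, 0.3269, 0.0734]
orientation: [0.0, 0.578, 0.816, 0.001]
wrist_force: [-1.1, 0.4, 5.6]
finger_gap: 0.0132
grip_force: 34.3
```

{"name": "carry_out", "arguments": {"steps": [[[0,0,0],[0,0,0],0],[[0,0,0],[0,0,0],0],[[0,0,0],[0,0,0],0],[[0,0,0],[0,0,-4],0],[[0,0,0],[0,0,-10],0],[[0,0,0],[0,0,-16],0],[[0,0,0],[-2,-5,-19],0],[[0,0,0],[-5,-11,-20],0]]}}

```text
clock: 5.15
tcp_pos: [0.4987, 0.2466, 0.2737]
orientation: [0.001, 0.578, 0.816, 0.002]
wrist_force: [0.7, 0.3, 0.7]
finger_gap: 0.0854
grip_force: 0.0
```

```bash
python3 - <<'E'
from h import *
go([.40,.12,.28],None); go([.38,-.15,.28],None); go([.42,-.30,.28],-77)
p,d,c=look("top"); P=cloud(c,d); x,y,z=[P[...,i] for i in range(3)]
m=(z>.08)&(z<.096)&(np.hypot(x-.584,y-.325)<.05)&(cv2.cvtColor(p,cv2.COLOR_RGB2HSV)[...,0]<16); print(m.sum(),P[m].mean(0))
E
```

```text
shift [ -8.67 -13.51  -0.69] turn [0. 0. 0.] cur yaw 19.4 tcp [0.4987 0.2466 0.2737] t 5.15 F [0.7 0.3 0.7] gap 0.0854
shift [-33.47 -24.36  -0.74] turn [0. 0. 0.] cur yaw 19.4 tcp [0.4987 0.2466 0.2737] t 5.15 F [0.7 0.3 0.7] gap 0.0854
shift [-48.95 -25.57  -0.74] turn [ 0.2 -0.2 96.4] cur yaw 19.4 tcp [0.4987 0.2466 0.2737] t 5.15 F [0.7 0.3 0.7] gap 0.0854
0 [nan nan nan]<stdin>:4: RuntimeWarning: Mean of empty slice.
  ret = um.true_divide(
```

{"name": "carry_out", "arguments": {"steps": [[[0,0,10],[-3,-4.7,-0.5],0],[[0,0,20],[-6,-9.5,-0.5],0],[[0,0,30],[-9.5,-14,-0.5],0],[[0,0,40],[-15,-16.5,-0.5],0],[[0,0,50],[-20.5,-19,-0.5],0],[[0,0,60],[-26,-21.5,-0.5],0],[[0,0,70],[-31.5,-23.5,-0.5],0],[[0,0,80],[-36.5,-24.5,-0.5],0]]}}

```text
clock: 6.2
tcp_pos: [0.3869, -0.1811, 0.2767]
orientation: [0.0, 0.968, 0.25, 0.0]
wrist_force: [1.2, 0.3, 0.2]
finger_gap: 0.0854
grip_force: 0.0
```

{"name": "carry_out", "arguments": {"steps": [[[0,0,8],[-1.5,4,0],0],[[0,0,16],[-3.5,9,0],0],[[0,0,16],[-3.5,13,0],0],[[0,0,16],[-3.5,13,0],0],[[0,0,16],[-3.5,13,0],0],[[0,0,16],[-3.5,13,0],0],[[0,0,16],[-3.5,13,0],0],[[0,0,16],[-3.5,13,0],0]]}}

```text
clock: 7.2
tcp_pos: [0.4206, -0.3088, 0.2769]
orientation: [0.0, 0.993, 0.116, 0.0]
wrist_force: [0.8, 0.4, 0.2]
finger_gap: 0.0851
grip_force: 0.0
```

```bash
cat > ut.py <<'E'
from h import *
s=env.get_state(); print(s["tcp_pos"].round(3),s["joint_pos"].round(2))
p,d,c=look("wrist"); save("w%d"%int(s["clock"]*100),p,1.4); P=cloud(c,d); z=P[...,2]
hsv=cv2.cvtColor(p,cv2.COLOR_RGB2HSV).astype(int); H,S,V=[hsv[...,i] for i in range(3)]
for nm,m in(("red",((H<8)|(H>172))&(S>150)&(V>90)&(z<.03)),("yellow",(H>18)&(H<34)&(S>150)&(z<.03))):
    k,l,st,_=cv2.connectedComponentsWithStats(m.astype(np.uint8))
    for i in np.argsort(-st[1:,4])[:2]+1:
        if st[i,4]>60: q=P[l==i]; r=cv2.minAreaRect(q[:,:2].astype(np.float32)); print(nm,st[i],np.round(r[0],4),np.round(r[1],4),round(r[2],1))
m=((z>.004)&(z<.03)).astype(np.uint8); k,l,st,ce=cv2.connectedComponentsWithStats(m)
for i in np.argsort(-st[1:,4])[:4]+1:
    if st[i,4]<300: continue
    q=P[l==i]; r=cv2.minAreaRect(q[:,:2].astype(np.float32)); print("obj",st[i],np.round(r[0],4),np.round(r[1],4),round(r[2],1),np.percentile(q[:,2],95).round(4))
E
python3 ut.py
```

```text
[ 0.421 -0.309  0.277] [-0.79  0.2   0.01  1.38  0.    2.12]
red [393 231  40  27 674] [ 0.0573 -1.0849] [0.1089 0.1793] 0.0
red [277 119  12  64 445] [ 0.4319 -0.3418] [0.0793 0.0137] 15.5
yellow [ 216   48   24   92 1604] [ 0.4814 -0.2616] [0.1035 0.0238] 17.2
obj [ 332    0  180  191 4749] [ 0.5402 -0.5185] [0.1751 0.2586] 0.1 0.0073
obj [ 214    0   27  141 2309] [ 0.5056 -0.2534] [0.1568 0.0248] 17.6 0.0157
obj [ 276   66   19  117 1023] [ 0.4618 -0.3366] [0.1394 0.0164] 12.1 0.0137
obj [359 167  84  47 530] [ 0.4311 -0.486 ] [0.0463 0.0995] 33.8 0.0287
```

View pics/w720.png

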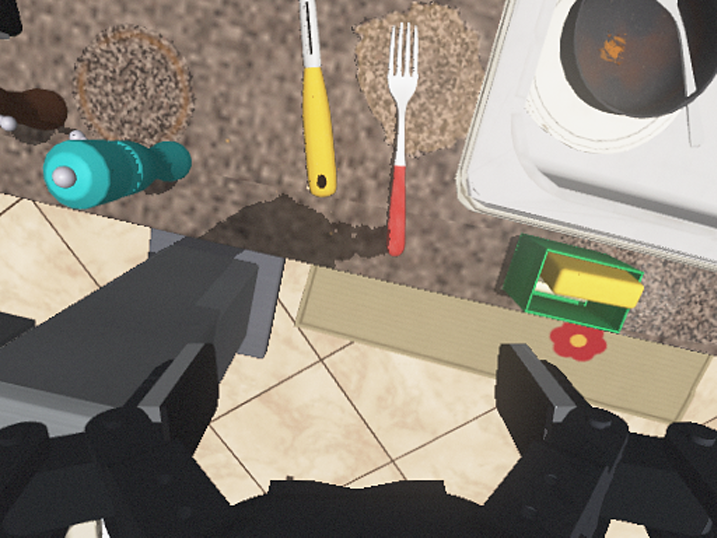

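The picture shows the fork from its handle end at (396,254) to its tine tips at (404,22), the yellow peeler at (318,120), and the turquoise decoy at (100,170), which I leave alone.

```bash
python3 - <<'E'
from h import *
c=env.get_calibration("wrist"); q=onz(c,[[396/1.4,254/1.4],[404/1.4,22/1.4]],.008); print(q, np.linalg.norm(q[1]-q[0])); m=q.mean(0); a=np.degrees(np.arctan2(*(q[1]-q[0])[1::-1])); print(m,a)
go([m[0],m[1],.12],a-90)
E
```

```text
[[ 0.39539632 -0.35190403  0.008     ]
 [ 0.58180261 -0.31004002  0.008     ]] 0.1910494731834557
[ 0.48859947 -0.33097202  0.008     ] 12.657736578344627
shift [ 6.1   3.71 15.68] turn [ 0.  -0.   0.7] cur yaw -76.6 tcp [ 0.4206 -0.309   0.2768] t 7.25 F [ 0.2 -0.3 -0.3] gap 0.0851
```

{"name": "carry_out", "arguments": {"steps": [[[0,0,0.7],[3,1.9,5],40],[[0,0,0.7],[6.1,3.7,10],60],[[0,0,0.7],[6.1,3.7,15],60],[[0,0,0.7],[6.1,3.7,20],60],[[0,0,0.7],[6.1,3.7,24],60],[[0,0,0.7],[6.1,3.7,26],60],[[0,0,0.7],[6.1,3.7,27.2],60],[[0,0,0.7],[6.1,3.7,27.2],60]], "force": 30}}

```text
clock: 8.25
tcp_pos: [0.4882, -0.331, 0.0041]
orientation: [-0.0, 0.994, 0.11, -0.0]
wrist_force: [-0.4, 0.7, 0.6]
finger_gap: 0.0652
grip_force: 0.0
```

{"name": "carry_out", "arguments": {"steps": [[[0,0,0],[0,0,0],255],[[0,0,0],[0,0,0],255],[[0,0,0],[0,0,0],255],[[0,0,0],[0,0,0],255],[[0,0,0],[0,0,0],255],[[0,0,0],[0,0,0],255],[[0,0,0],[0,0,-2],255],[[0,0,0],[0,0,-5],255]], "force": 30}}

```text
clock: 9.25
tcp_pos: [0.4874, -0.3304, 0.0537]
orientation: [-0.001, 0.994, 0.11, -0.001]
wrist_force: [0.6, -0.2, -0.6]
finger_gap: 0.0172
grip_force: 24.3
```

{"name": "carry_out", "arguments": {"steps": [[[0,0,0],[0,0,-6],255],[[0,0,-5],[-1,-2,-11.5],255],[[0,0,-10],[-3,-4.5,-16.5],255],[[0,0,-18],[-4.5,-8.5,-20.5],255],[[0,0,-26],[-6,-14,-22],255],[[0,0,-34],[-6.5,-20,-22],255],[[0,0,-42],[-5,-26,-22],255],[[0,0,-50],[-4,-32,-22],255]]}}

```text
clock: 10.25
tcp_pos: [0.3789, -0.0262, 0.2746]
orientation: [0.0, 0.853, 0.521, 0.0]
wrist_force: [0.1, -0.1, -0.5]
finger_gap: 0.0171
grip_force: 24.3
```

```bash
python3 - <<'E'
from h import *
go([.39,.12,.28],19.3); go([.44,.27,.2],19.3);go([.4704,.2845,.1],19.3)
E
```

```text
shift [13.51 -5.69 -0.54] turn [  0.1  -0.  -46.5] cur yaw -27.2 tcp [ 0.3789 -0.0262  0.2746] t 10.25 F [ 0.1 -0.1 -0.5] gap 0.0171
shift [29.14 -8.11  7.47] turn [  0.1  -0.  -46.5] cur yaw -27.2 tcp [ 0.3789 -0.0262  0.2746] t 10.25 F [ 0.1 -0.1 -0.5] gap 0.0171
shift [31.81 -6.07 17.47] turn [  0.1  -0.  -46.5] cur yaw -27.2 tcp [ 0.3789 -0.0262  0.2746] t 10.25 F [ 0.1 -0.1 -0.5] gap 0.0171
```

{"name": "carry_out", "arguments": {"steps": [[[0,0,-7],[5,-2,-0.5],255],[[0,0,-14],[10,-4.2,-0.5],255],[[0,0,-21],[15,-6,0],255],[[0,0,-28],[20,-6.8,1],255],[[0,0,-36],[25,-7.4,3],255],[[0,0,-43],[29,-7,6],255],[[0,0,-46.5],[31.8,-6.1,9],255],[[0,0,-46.5],[31.8,-6.1,11],255]]}}

```text
clock: 11.25
tcp_pos: [0.4719, 0.2839, 0.1621]
orientation: [-0.0, 0.579, 0.815, -0.001]
wrist_force: [0.5, -0.9, -0.2]
finger_gap: 0.0168
grip_force: 24.4
```

```bash
cat > cad.py <<'E'
from h import *
s=env.get_state(); p,d,c=look("wrist"); save("w%d"%int(s["clock"]*100),p,1.4); P=cloud(c,d); z=P[...,2]
ex=np.array([.9438,.3305]); ey=np.array([-.3305,.9438]); a=P[...,:2]@ex; b=P[...,:2]@ey
hsv=cv2.cvtColor(p,cv2.COLOR_RGB2HSV).astype(int); H,S,V=[hsv[...,i] for i in range(3)]
m=(z>.084)&(z<.1)&(abs(a-.658)<.03)&(abs(b-.113)<.05); print("bar",m.sum(),np.median(a[m]),np.median(b[m]))
for bb in(.05,.08,.113,.15,.18):
    k=(abs(b-bb)<.008)&(a>.47)&(a<.62); 
    r=k&(abs(z-.058)<.006); f=k&(z<.03)&(z>0.0)
    if r.any() and f.any(): print(bb,"rim a",np.percentile(a[r],[2,98]).round(4),"floor a",np.percentile(a[f],[2,98]).round(4),"floor z",np.median(z[f]).round(4))
E
python3 cad.py; python3 -c "
from h import *
go([.4704,.2845,.03],19.3)"
```

```text
bar 2146 0.655554719214605 0.11549225310929609
0.05 rim a [0.6019 0.6159] floor a [0.4739 0.6079] floor z 0.0116
0.08 rim a [0.5017 0.6021] floor a [0.4788 0.6077] floor z 0.0116
0.113 rim a [0.5016 0.603 ] floor a [0.4761 0.6077] floor z 0.0116
0.15 rim a [0.5016 0.6026] floor a [0.4748 0.6078] floor z 0.0117
0.18 rim a [0.5014 0.6098] floor a [0.4772 0.6071] floor z 0.0116
shift [ 0.16  0.19 12.98] turn [-0.4  0.  -0.1] cur yaw 19.2 tcp [0.4699 0.2826 0.1598] t 11.3 F [-0.8 -0.9 -2. ] gap 0.017
```

{"name": "carry_out", "arguments": {"steps": [[[0,0,0],[0.25,0.65,3],255],[[0,0,0],[0.25,0.65,6],255],[[0,0,0],[0.25,0.65,8.5],255],[[0,0,0],[0.25,0.65,10.5],255],[[0,0,0],[0.25,0.65,12],255],[[0,0,0],[0.25,0.65,13],255],[[0,0,0],[0.25,0.65,14],255],[[0,0,0],[0.25,0.65,14],255]]}}

```text
clock: 12.3
tcp_pos: [0.4765, 0.287, 0.024]
orientation: [-0.0, 0.58, 0.815, -0.0]
wrist_force: [0.7, 0.0, -0.5]
finger_gap: 0.0173
grip_force: 24.4
```

{"name": "carry_out", "arguments": {"steps": [[[0,0,0],[0,0,0.1],255],[[0,0,0],[0,0,0.1],255],[[0,0,0],[0,0,0.1],190],[[0,0,0],[0,0,0.1],165],[[0,0,0],[0,0,0.1],160],[[0,0,0],[0,0,0.1],160],[[0,0,0],[0,0,-1.5],160],[[0,0,0],[0,0,-4],160]]}}

```text
clock: 13.3
tcp_pos: [0.4763, 0.2869, 0.0651]
orientation: [-0.0, 0.58, 0.815, -0.001]
wrist_force: [-0.8, 0.5, 0.9]
finger_gap: 0.0317
grip_force: 0.0
```

{"name": "carry_out", "arguments": {"steps": [[[0,0,0],[0,0,-4],160],[[0,0,0],[0,0,-9],100],[[0,0,0],[0,0,-14],40],[[0,0,0],[0,-3,-18],0],[[0,0,0],[0,-3,-19],0],[[0,0,0],[0,-3,-19],0],[[0,0,0],[0,-3,-19],0],[[0,0,0],[0,-3,-19],0]]}}

```text
clock: 14.3
tcp_pos: [0.4482, 0.2771, 0.2529]
orientation: [-0.001, 0.58, 0.815, -0.001]
wrist_force: [0.5, 0.1, -0.2]
finger_gap: 0.0852
grip_force: 0.0
```

```bash
sed -i 's/abs(a-.658)<.03/abs(a-.658)<.04/' cad.py; python3 cad.py; ls pics; python3 -c "
from h import *
go([.40,.12,.28],-73); go([.38,-.10,.28],-73); go([.41,-.24,.28],-73)"
```

```text
bar 1128 0.6558530406806914 0.11516402928760247
0.05 rim a [0.5017 0.6107] floor a [0.4774 0.6079] floor z 0.0119
0.08 rim a [0.5021 0.608 ] floor a [0.4765 0.6079] floor z 0.0117
0.113 rim a [0.5014 0.6068] floor a [0.4777 0.6079] floor z 0.0117
0.15 rim a [0.5019 0.6098] floor a [0.4779 0.6078] floor z 0.0117
0.18 rim a [0.5013 0.609 ] floor a [0.4781 0.6069] floor z 0.0117
scene0.png
scenecrop.png
top0.png
topcrop.png
w1.png
w1125.png
w1430.png
w720.png
shift [-13.26  -9.7   -2.67] turn [-0.1  0.1 92.1] cur yaw 19.1 tcp [0.4482 0.2771 0.253 ] t 14.35 F [-0.4 -0.3  0.9] gap 0.0856
shift [-33.4  -18.8   -2.64] turn [-0.1  0.1 92.1] cur yaw 19.1 tcp [0.4482 0.2771 0.253 ] t 14.35 F [-0.4 -0.3  0.9] gap 0.0856
shift [-47.61 -20.55  -2.64] turn [-0.1  0.1 92.1] cur yaw 19.1 tcp [0.4482 0.2771 0.253 ] t 14.35 F [-0.4 -0.3  0.9] gap 0.0856
```

View pics/w1430.png

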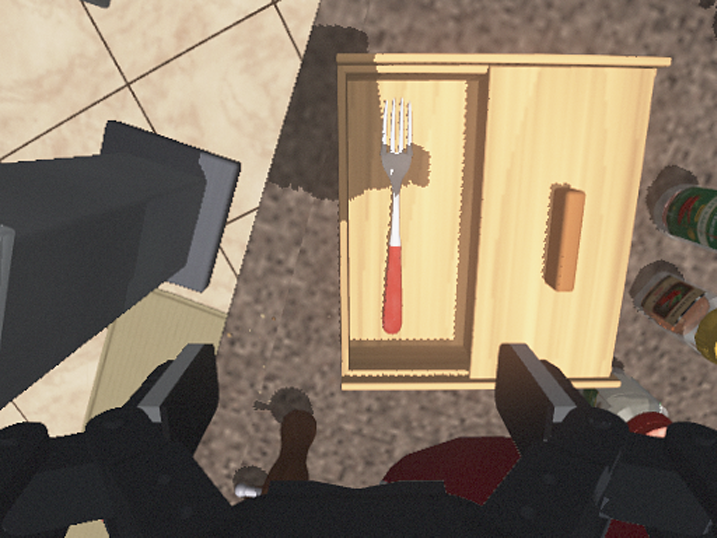

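{"name": "carry_out", "arguments": {"steps": [[[0,0,10],[-4,-3.3,-1],0],[[0,0,20],[-8.5,-6.5,-2],0],[[0,0,30],[-13.3,-9.7,-2.7],0],[[0,0,40],[-18.5,-12.2,-2.7],0],[[0,0,50],[-24,-14.6,-2.7],0],[[0,0,60],[-29.5,-17,-2.7],0],[[0,0,70],[-35,-18.9,-2.7],0],[[0,0,80],[-40,-19.7,-2.7],0]]}}

```text
clock: 15.35
tcp_pos: [0.3928, -0.1673, 0.2811]
orientation: [-0.0, 0.969, 0.248, -0.0]
wrist_force: [1.2, 0.6, 0.6]
finger_gap: 0.0856
grip_force: 0.0
```

{"name": "carry_out", "arguments": {"steps": [[[0,0,8],[-1,4,0],0],[[0,0,12],[-1,8,0],0],[[0,0,12],[-1,8,0],0],[[0,0,12],[-1,8,0],0],[[0,0,12],[-1,8,0],0],[[0,0,12],[-1,8,0],0],[[0,0,12],[-1,8,0],0],[[0,0,12],[-1,8,0],0]]}}

```text
clock: 16.35
tcp_pos: [0.4237, -0.2396, 0.2817]
orientation: [0.0, 0.989, 0.149, 0.0]
wrist_force: [-0.3, -1.3, 0.0]
finger_gap: 0.0855
grip_force: 0.0
```

```bash
python3 ut.py
```

```text
[ 0.424 -0.24   0.282] [-0.68  0.13 -0.06  1.38  0.    2.16]
red [398 244  38  27 628] [ 0.1663 -0.8301] [0.7288 0.1324] 67.8
yellow [ 276   69   20   88 1498] [ 0.481  -0.2614] [0.1029 0.0233] 18.2
obj [ 379    0  133  209 4099] [ 0.5188 -0.4473] [0.283  0.1538] 39.8 0.0073
obj [ 275    8   21  150 2290] [ 0.5115 -0.2514] [0.1701 0.0248] 17.8 0.0155
obj [401 192  81  43 610] [ 0.4312 -0.486 ] [0.0451 0.0996] 33.9 0.0286
obj [ 83  67  25  30 378] [ 0.4523 -0.036 ] [0.0333 0.0198] 21.9 0.0287
```

The fork lies in the front half of the box, centred at about (395,215). The cover is fully back, with its grip at (565,240).

```bash
python3 -c "
from h import *
go([.4925,-.2575,.005],-72.2)"
```

```text
shift [ 6.05  3.72 27.67] turn [ 0.  -0.  -0.7] cur yaw -72.9 tcp [ 0.4236 -0.2398  0.2816] t 16.4 F [-1.   0.7  0.6] gap 0.0854
```

{"name": "carry_out", "arguments": {"steps": [[[0,0,-0.7],[3,1.9,5],40],[[0,0,-0.7],[6.05,3.7,10],60],[[0,0,-0.7],[6.05,3.7,15],60],[[0,0,-0.7],[6.05,3.7,20],60],[[0,0,-0.7],[6.05,3.7,24],60],[[0,0,-0.7],[6.05,3.7,26.5],60],[[0,0,-0.7],[6.05,3.7,27.6],60],[[0,0,-0.7],[6.05,3.7,27.6],60]], "force": 30}}

```text
clock: 17.4
tcp_pos: [0.4922, -0.2573, 0.0052]
orientation: [-0.0, 0.988, 0.155, -0.0]
wrist_force: [0.4, 0.1, -0.3]
finger_gap: 0.0655
grip_force: 0.0
```

{"name": "carry_out", "arguments": {"steps": [[[0,0,0],[0,0,0],255],[[0,0,0],[0,0,0],255],[[0,0,0],[0,0,0],255],[[0,0,0],[0,0,0],255],[[0,0,0],[0,0,0],255],[[0,0,0],[0,0,0],255],[[0,0,0],[0,0,-2],255],[[0,0,0],[0,0,-5],255]], "force": 30}}

```text
clock: 18.4
tcp_pos: [0.4913, -0.2567, 0.055]
orientation: [-0.001, 0.988, 0.155, -0.001]
wrist_force: [0.8, 0.4, -0.2]
finger_gap: 0.0209
grip_force: 29.6
```

{"name": "carry_out", "arguments": {"steps": [[[0,0,0],[0,0,-6],255],[[0,0,-5],[-1,-2,-11.5],255],[[0,0,-10],[-3,-4.5,-16.5],255],[[0,0,-18],[-4.5,-8.5,-20.5],255],[[0,0,-26],[-5.5,-14,-22],255],[[0,0,-34],[-6,-20,-22],255],[[0,0,-42],[-5,-26,-22],255],[[0,0,-50],[-4,-32,-22],255]]}}

```text
clock: 19.4
tcp_pos: [0.3555, 0.0364, 0.2758]
orientation: [0.0, 0.829, 0.559, 0.001]
wrist_force: [1.8, 1.9, -1.0]
finger_gap: 0.0207
grip_force: 29.6
```

```bash
python3 - <<'E'
from h import *
go([.39,.12,.28],19.3); go([.44,.25,.2],19.3);go([.5097,.2781,.1],19.3)
E
```

```text
shift [ 9.04  0.07 -0.42] turn [  0.1  -0.  -41.3] cur yaw -22.0 tcp [0.3555 0.0364 0.2758] t 19.4 F [ 1.8  1.9 -1. ] gap 0.0207
shift [22.97 -0.17  7.59] turn [  0.1  -0.  -41.3] cur yaw -22.0 tcp [0.3555 0.0364 0.2758] t 19.4 F [ 1.8  1.9 -1. ] gap 0.0207
shift [28.17  5.23 17.6 ] turn [  0.1  -0.  -41.3] cur yaw -22.0 tcp [0.3555 0.0364 0.2758] t 19.4 F [ 1.8  1.9 -1. ] gap 0.0207
```

{"name": "carry_out", "arguments": {"steps": [[[0,0,-7],[5,0,-0.4],255],[[0,0,-14],[10,0,-0.4],255],[[0,0,-21],[15,0,0.5],255],[[0,0,-28],[20,0.5,2.5],255],[[0,0,-35],[24.5,2,5.5],255],[[0,0,-41],[28.2,4,9],255],[[0,0,-41.3],[28.2,5.2,12],255],[[0,0,-41.3],[28.2,5.2,14],255]]}}

```text
clock: 20.4
tcp_pos: [0.5107, 0.2763, 0.133]
orientation: [-0.001, 0.58, 0.815, -0.001]
wrist_force: [-0.1, -0.5, -0.5]
finger_gap: 0.0209
grip_force: 29.7
```

```bash
python3 cad.py; python3 - <<'E'
from h import *
go([.5097,.2781,.029],19.3)
E
ls -t pics | head -1
```

```text
bar 2925 0.6558680769137323 0.11549467571044372
0.05 rim a [0.5023 0.5078] floor a [0.4743 0.6071] floor z 0.0118
0.08 rim a [0.5019 0.6019] floor a [0.4768 0.6066] floor z 0.0118
0.113 rim a [0.5021 0.6018] floor a [0.4768 0.6063] floor z 0.0117
0.15 rim a [0.5019 0.6093] floor a [0.4757 0.6064] floor z 0.0118
0.18 rim a [0.5017 0.6023] floor a [0.4764 0.6065] floor z 0.0119
shift [ 0.2   0.21 10.17] turn [-0.4  0.  -0.2] cur yaw 19.1 tcp [0.509  0.2757 0.1307] t 20.45 F [-0.7 -0.3 -1.9] gap 0.0212
w2039.png
```

{"name": "carry_out", "arguments": {"steps": [[[0,0,0],[0.2,-0.45,3],255],[[0,0,0],[0.2,-0.45,5.5],255],[[0,0,0],[0.2,-0.45,7.5],255],[[0,0,0],[0.2,-0.45,9],255],[[0,0,0],[0.2,-0.45,9.8],255],[[0,0,0],[0.2,-0.45,10.2],255],[[0,0,0],[0.2,-0.45,10.2],255],[[0,0,0],[0.2,-0.45,10.2],255]]}}

```text
clock: 21.45
tcp_pos: [0.5065, 0.2771, 0.0342]
orientation: [0.0, 0.58, 0.815, 0.001]
wrist_force: [0.1, 0.5, -1.0]
finger_gap: 0.021
grip_force: 29.7
```

```bash
python3 - <<'E'
from h import *
go([.5040,.2761,.029],19.3)
p,d,c=look("wrist"); save("wp",p,1.4)
E
```

```text
shift [-0.01 -0.27  0.52] turn [ 0.1 -0.  -0.2] cur yaw 19.1 tcp [0.5065 0.2771 0.0342] t 21.45 F [ 0.1  0.5 -1. ] gap 0.021
```

View pics/wp.png

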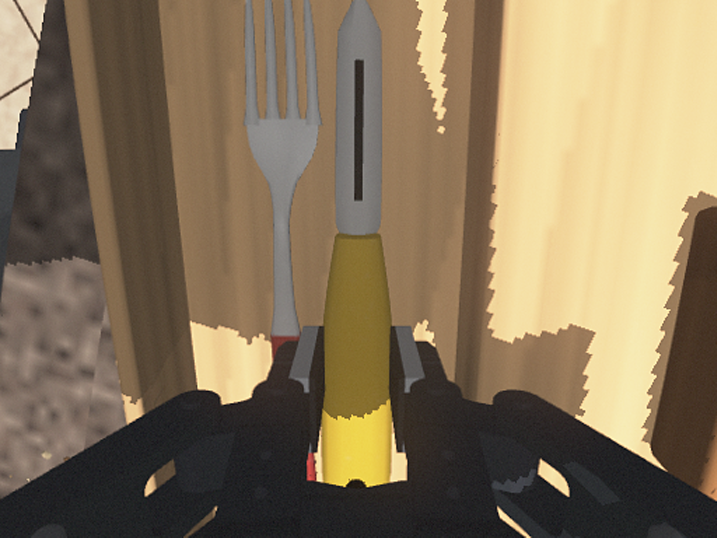

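The peeler is held at about (360,350), level and clear of the fork tines. The left finger is just over the fork handle, and there is free space to the right, so I lower it a little and let go.

{"name": "carry_out", "arguments": {"steps": [[[0,0,0],[0,0.1,0.2],255],[[0,0,0],[0,0.1,0.2],255],[[0,0,0],[0,0.1,0.2],200],[[0,0,0],[0,0.1,0.2],175],[[0,0,0],[0,0.1,0.2],160],[[0,0,0],[0,0.1,0.2],160],[[0,0,0],[0,0,-1.5],160],[[0,0,0],[0,0,-4],160]]}}

```text
clock: 22.5
tcp_pos: [0.5054, 0.2767, 0.0742]
orientation: [-0.0, 0.58, 0.815, -0.001]
wrist_force: [0.2, -0.7, 0.5]
finger_gap: 0.0318
grip_force: 0.0
```

{"name": "carry_out", "arguments": {"steps": [[[0,0,0],[0,0,-4],160],[[0,0,0],[0,0,-8],100],[[0,0,0],[2,0,-11],40],[[0,0,0],[2,3,-12],0],[[0,0,0],[2,6,-12],0],[[0,0,0],[2,6,-12],0],[[0,0,0],[2,6,-12],0],[[0,0,0],[2,6,-12],0]]}}

```text
clock: 23.5
tcp_pos: [0.5553, 0.3152, 0.1939]
orientation: [-0.0, 0.58, 0.815, -0.0]
wrist_force: [0.7, -0.2, -0.1]
finger_gap: 0.0853
grip_force: 0.0
```

```bash
sed -i 's/<.04)&(abs(b-.113)/<.06)\&(abs(b-.113)/' cad.py; python3 cad.py|head -1; ls -t pics|head -1; python3 -c "
from h import *
e=np.array([.9438,.3305]);f=np.array([-.3305,.9438])
t=.658*e+.1145*f; go([t[0],t[1],.072],19.3)"
```

```text
bar 1619 0.6571832341694184 0.11485760283258625
w2350.png
shift [ 0.06  2.97 12.19] turn [-0.  -0.  -0.2] cur yaw 19.1 tcp [0.5554 0.3152 0.1939] t 23.55 F [-0.4 -0.9 -0.4] gap 0.0856
```

View pics/w2350.png

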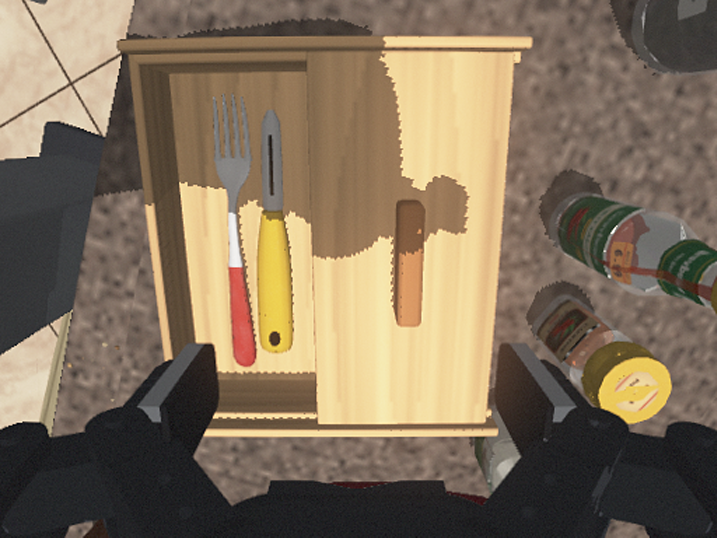

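{"name": "carry_out", "arguments": {"steps": [[[0,0,0],[0.1,1.5,3],0],[[0,0,0],[0.1,2.9,6],0],[[0,0,0],[0.1,2.9,9],0],[[0,0,0],[0.1,2.9,11],0],[[0,0,0],[0.1,2.9,12],0],[[0,0,0],[0.1,2.9,12],255],[[0,0,0],[0.1,2.9,12],255],[[0,0,0],[0.1,2.9,12],255]], "force": 30}}

```text
clock: 24.55
tcp_pos: [0.5839, 0.3262, 0.0748]
orientation: [0.001, 0.58, 0.815, 0.001]
wrist_force: [-0.3, -0.8, 0.3]
finger_gap: 0.0322
grip_force: 0.0
```

Both the fork and the peeler lie inside the box, side by side, at (235,230) and (275,240). Now I slide the cover shut.

{"name": "carry_out", "arguments": {"steps": [[[0,0,0],[0,0,0],255],[[0,0,0],[0,0,0],255],[[0,0,0],[0,-0.5,0],255],[[0,0,0],[0,-2,0],255],[[0,0,0],[0,-4,0],255],[[0,0,0],[0,-6,0],255],[[0,0,0],[0,-8,0],255],[[0,0,0],[0,-9.5,0],255]]}}

```text
clock: 25.55
tcp_pos: [0.4938, 0.2945, 0.0744]
orientation: [0.001, 0.58, 0.815, 0.001]
wrist_force: [1.9, -0.1, 3.0]
finger_gap: 0.0125
grip_force: 33.8
```

{"name": "carry_out", "arguments": {"steps": [[[0,0,0],[0,-0.2,0],255],[[0,0,0],[0,-0.4,0],255],[[0,0,0],[0,-0.6,0],255],[[0,0,0],[0,-0.7,0],255],[[0,0,0],[0,-0.8,0],255],[[0,0,0],[0,-0.8,0],255],[[0,0,0],[0,-0.8,0],255],[[0,0,0],[0,-0.8,0],255]]}}

```text
clock: 26.55
tcp_pos: [0.4879, 0.2925, 0.0744]
orientation: [0.001, 0.58, 0.815, 0.001]
wrist_force: [2.9, -2.0, 5.2]
finger_gap: 0.0132
grip_force: 34.0
```

{"name": "carry_out", "arguments": {"steps": [[[0,0,0],[0,-0.1,0],255],[[0,0,0],[0,-0.2,0],255],[[0,0,0],[0,-0.3,0],255],[[0,0,0],[0,-0.4,0],255],[[0,0,0],[0,-0.5,0],255],[[0,0,0],[0,-0.5,0],255],[[0,0,0],[0,-0.5,0],255],[[0,0,0],[0,-0.5,0],255]]}}

```text
clock: 27.55
tcp_pos: [0.4879, 0.2924, 0.0745]
orientation: [0.004, 0.58, 0.814, 0.005]
wrist_force: [16.2, 3.7, -5.5]
finger_gap: 0.0136
grip_force: 32.6
```

{"name": "carry_out", "arguments": {"steps": [[[0,0,0],[0,0.4,0],255],[[0,0,0],[0,0.4,0],150],[[0,0,0],[0,0.4,0],60],[[0,0,0],[0,0.4,0],0],[[0,0,0],[0,0.4,-4],0],[[0,0,0],[0,0,-9],0],[[0,0,0],[-1,-3,-14],0],[[0,0,0],[-3,-6,-19],0]]}}

```text
clock: 28.55
tcp_pos: [0.4331, 0.2423, 0.2646]
orientation: [-0.0, 0.579, 0.815, -0.0]
wrist_force: [1.4, 0.2, -0.2]
finger_gap: 0.0856
grip_force: 0.0
```

```bash
python3 cad.py|head -1; python3 - <<'E'
from h import *
# cover bar by wrist cloud
p,d,c=look("wrist"); P=cloud(c,d); z=P[...,2]; e=np.array([.9438,.3305]); a=P[...,:2]@e; b=P[...,:2]@np.array([-.3305,.9438])
m=(z>.084)&(z<.1)&(abs(a-.555)<.03)&(abs(b-.114)<.05); print("bar",m.sum(),np.median(a[m]),np.median(b[m]))
go([.40,.069,.30],90)
go([.43,.069,.30],90)
E
```

```text
bar 0 nan nan
bar 1069 0.5567663952324955 0.1135917914692872
shift [-15.2   -8.86  -3.12] turn [  0.4   0.3 -70.9] cur yaw 19.1 tcp [0.4343 0.2417 0.2695] t 28.65 F [ 1.2 -0.1 -1. ] gap 0.0857
shift [-16.18  -6.03  -3.1 ] turn [  0.4   0.3 -70.9] cur yaw 19.1 tcp [0.4343 0.2417 0.2695] t 28.65 F [ 1.2 -0.1 -1. ] gap 0.0857
  return _methods._mean(a, axis=axis, dtype=dtype,
  ret = ret.dtype.type(ret / rcount)
```

{"name": "carry_out", "arguments": {"steps": [[[0,0,-10],[-2.5,-0.5,-0.5],0],[[0,0,-20],[-5,-1,-0.5],0],[[0,0,-30],[-7.5,-1.5,-0.5],0],[[0,0,-40],[-10,-2,-0.5],0],[[0,0,-50],[-12.5,-2.5,-0.5],0],[[0,0,-60],[-15,-3,-0.5],0],[[0,0,-70.9],[-17.1,-3.2,-0.5],0],[[0,0,-70.9],[-17.1,-3.2,0],0]]}}

```text
clock: 29.65
tcp_pos: [0.4602, 0.0696, 0.263]
orientation: [-0.0, 0.001, 1.0, 0.0]
wrist_force: [-0.2, 0.8, 0.0]
finger_gap: 0.0858
grip_force: 0.0
```

```bash
python3 - <<'E'
from h import *
from scipy.optimize import least_squares
print(env.get_state()["joint_pos"].round(2))
for n in("scene","top"):
    p,d,c=look(n); P=cloud(c,d); hsv=cv2.cvtColor(p,cv2.COLOR_RGB2HSV).astype(int); H,S,V=[hsv[...,i] for i in range(3)]; x,y,z=[P[...,i] for i in range(3)]
    for nm,cx,cy in(("M1",.4604,.0695),("M2",.4486,-.029)):
        m=(np.hypot(x-cx,y-cy)<.04)&(z>.12)&(z<.15)&(S>90)&((H<14)|(H>170)); q=np.c_[x[m],y[m]]
        if len(q)>20:
            f=least_squares(lambda a:np.hypot(*(q-a).T)-.020,[cx,cy],loss="soft_l1",f_scale=.002); print(n,nm,len(q),f.x.round(4))
go([.4604,.0695,.116],90)
E
```

```text
[-0.02  0.09 -0.15  1.33  0.   -0.02]
scene M1 71 [0.4601 0.0718]
scene M2 72 [ 0.449  -0.0272]
top M2 45 [ 0.4489 -0.0287]
shift [-0.13 -0.13 14.64] turn [ 0.  -0.1 -0.2] cur yaw 89.8 tcp [0.4594 0.0707 0.2624] t 29.75 F [-0.6 -0.4  0.1] gap 0.0857
```

{"name": "carry_out", "arguments": {"steps": [[[0,0,0],[-0.1,-0.1,3],0],[[0,0,0],[-0.1,-0.1,6],0],[[0,0,0],[-0.1,-0.1,9],0],[[0,0,0],[-0.1,-0.1,11.5],0],[[0,0,0],[-0.1,-0.1,13.5],0],[[0,0,0],[-0.1,-0.1,14.6],0],[[0,0,0],[-0.1,-0.1,14.6],60],[[0,0,0],[-0.1,-0.1,14.6],100]], "force": 25}}

```text
clock: 30.75
tcp_pos: [0.4616, 0.0697, 0.1182]
orientation: [0.001, -0.0, 1.0, 0.0]
wrist_force: [-0.4, -0.0, -0.1]
finger_gap: 0.0528
grip_force: 0.0
```

{"name": "carry_out", "arguments": {"steps": [[[0,0,0],[0,0,0],115],[[0,0,0],[0,0,0],120],[[0,0,0],[0,0,0],125],[[0,0,0],[0,0,0],130],[[0,0,0],[0,0,0],135],[[0,0,0],[0,0,0],140],[[0,0,0],[0,0,0],150],[[0,0,0],[0,0,0],180]], "force": 25}}

```text
clock: 31.75
tcp_pos: [0.4613, 0.0695, 0.1177]
orientation: [0.0, -0.0, 1.0, 0.0]
wrist_force: [-0.1, -0.0, 1.4]
finger_gap: 0.0394
grip_force: 25.4
```

```bash
cat > disc.py <<'E'
from h import *
e=np.array([.9438,.3305]);f=np.array([-.3305,.9438])
for n in("scene","top"):
    p,d,c=look(n); P=cloud(c,d); hsv=cv2.cvtColor(p,cv2.COLOR_RGB2HSV).astype(int); H,S,V=[hsv[...,i] for i in range(3)]; x,y,z=[P[...,i] for i in range(3)]
    for b0 in(.0475,.1135,.1795):
        q0=.675*e+b0*f
        m=(np.hypot(x-q0[0],y-q0[1])<.035)&(z<.035)&(H<14)&(S>90)
        if m.sum()<15: print(n,b0,"few");continue
        v,u=np.nonzero(m); w=onz(c,np.c_[u,v],.02)[:,:2]; a=w@e; b=w@f
        (ctr,r)=cv2.minEnclosingCircle(w.astype(np.float32)); ctr=np.array(ctr)
        print(n,b0,m.sum(),"mean a,b",a.mean().round(4),b.mean().round(4),"range a",a.min().round(4),a.max().round(4),"b",b.min().round(4),b.max().round(4),"circ",(ctr@e).round(4),(ctr@f).round(4),round(r,4))
    a=P[...,:2]@e;b=P[...,:2]@f
    m=(z>.084)&(z<.1)&(abs(a-.556)<.03)&(abs(b-.114)<.05)&(H<16);print("bar",np.median(a[m]).round(4),np.median(b[m]).round(4))
E
python3 disc.py; python3 -c "
from h import *
go([.43,.07,.27])"
```

```text
scene 0.0475 few
scene 0.1135 few
scene 0.1795 few
bar 0.5534 0.1093
top 0.0475 81 mean a,b 0.6707 0.0458 range a 0.6518 0.6909 b 0.0281 0.0647 circ 0.6715 0.0449 0.0203
top 0.1135 81 mean a,b 0.6723 0.1113 range a 0.6551 0.6915 b 0.0924 0.1292 circ 0.6716 0.1112 0.0205
top 0.1795 75 mean a,b 0.6711 0.177 range a 0.6509 0.6905 b 0.1605 0.1964 circ 0.671 0.1769 0.0202
bar 0.5543 0.1103
shift [  3.12   0.06 -15.24] turn [0. 0. 0.] cur yaw 90.0 tcp [0.4612 0.0695 0.1176] t 31.85 F [0.4 0.5 2.3] gap 0.0394
```

{"name": "carry_out", "arguments": {"steps": [[[0,0,0],[0,0,-0.5],180],[[0,0,0],[0,0,-2],180],[[0,0,0],[0,0,-4],180],[[0,0,0],[0,0,-7],180],[[0,0,0],[0.5,1,-10],180],[[0,0,0],[1,3,-13],180],[[0,0,0],[1,6,-15],180],[[0,0,0],[1,9,-16],180]], "force": 25}}

```text
clock: 32.85
tcp_pos: [0.4514, 0.1602, 0.2799]
orientation: [0.001, 0.0, 1.0, 0.0]
wrist_force: [0.1, 0.5, -2.3]
finger_gap: 0.0389
grip_force: 25.6
```

{"name": "carry_out", "arguments": {"steps": [[[0,0,-2],[0,3.5,0],180],[[0,0,-4],[-0.5,7,0],180],[[0,0,-6],[-2.5,10.5,0],180],[[0,0,-8],[-5,14,0],180],[[0,0,-10],[-7.5,17.5,0],180],[[0,0,-12],[-10,20.5,0],180],[[0,0,-14],[-12,22.5,0],180],[[0,0,-14],[-12.5,23.3,0],180]], "force": 25}}

```text
clock: 33.85
tcp_pos: [0.5765, 0.3933, 0.2769]
orientation: [-0.0, -0.122, 0.993, -0.0]
wrist_force: [0.3, 0.5, -1.7]
finger_gap: 0.0393
grip_force: 25.6
```

```bash
python3 -c "
from h import *
go([.5771,.3928,.150],104)
p,d,c=look('scene'); save('s3',p,3,(150,80,330,230)); p,d,c=look('top'); 
"
```

```text
shift [-0.06 -0.06 12.69] turn [-0. -0.  0.] cur yaw 104.0 tcp [0.5765 0.3933 0.2769] t 33.85 F [ 0.3  0.5 -1.7] gap 0.0393
```

View pics/s3.png

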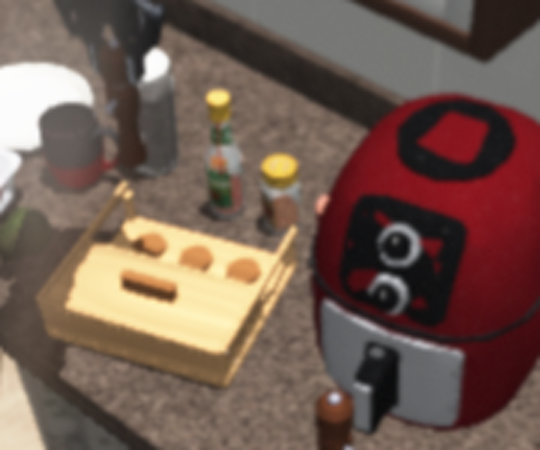

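The mill hangs upright over the left disc, with its foot at about (130,165). The cover is shut. I lower it to about 2 cm above the disc and check it against the cameras.

{"name": "carry_out", "arguments": {"steps": [[[0,0,0],[-0.05,-0.05,1],180],[[0,0,0],[-0.05,-0.05,3],180],[[0,0,0],[-0.05,-0.05,5],180],[[0,0,0],[-0.05,-0.05,7],180],[[0,0,0],[-0.05,-0.05,9],180],[[0,0,0],[-0.05,-0.05,11],180],[[0,0,0],[-0.05,-0.05,12],180],[[0,0,0],[-0.05,-0.05,12],180]], "force": 25}}

```text
clock: 34.95
tcp_pos: [0.5757, 0.3913, 0.157]
orientation: [-0.001, -0.122, 0.993, -0.0]
wrist_force: [-0.4, -0.2, -2.1]
finger_gap: 0.0396
grip_force: 25.6
```

```bash
cat > mill.py <<'E'
from h import *
import sys
from scipy.optimize import least_squares
e=np.array([.9438,.3305]);f=np.array([-.3305,.9438])
cx,cy,z0=map(float,sys.argv[1:4])
s=env.get_state(); print(s["tcp_pos"].round(4),s["wrist_force"].round(1),round(s["finger_gap"],4))
for n in("scene","top"):
    p,d,c=look(n); P=cloud(c,d); hsv=cv2.cvtColor(p,cv2.COLOR_RGB2HSV).astype(int); H,S,V=[hsv[...,i] for i in range(3)]; x,y,z=[P[...,i] for i in range(3)]; z=z-z0
    near=np.hypot(x-cx,y-cy)<.05; wood=near&(S>90)&((H<14)|(H>170))&(V<140)
    for lo,hi,r in((.118,.15,.02),(.078,.106,.019),(.001,.014,.017)):
        m=wood&(z>lo)&(z<hi); q=np.c_[x[m],y[m]]
        if len(q)>12:
            g=least_squares(lambda a:np.hypot(*(q-a).T)-r,[cx,cy],loss="soft_l1",f_scale=.002); print(n,"z",lo,len(q),g.x.round(4),"a,b",(g.x@e).round(4),(g.x@f).round(4))
    m=near&(z>.09)&(z<.106)&(S<80)&(V>120)
    if m.sum()>3: q=P[m].mean(0)[:2]; print(n,"lever",m.sum(),q.round(4),"a,b",(q@e).round(4),(q@f).round(4))
E
python3 mill.py .577 .393 .04; python3 -c "
from h import *
go([.5771,.3928,.1377],104)"
```

```text
[0.5757 0.3913 0.157 ] [-0.4 -0.2 -2.1] 0.0396
scene z 0.118 50 [0.5755 0.3923] a,b 0.6728 0.1801
scene z 0.078 48 [0.5756 0.3928] a,b 0.6731 0.1804
scene z 0.001 21 [0.5729 0.3937] a,b 0.6708 0.1822
scene lever 5 [0.5426 0.3797] a,b 0.6376 0.179
shift [-0.05  0.07  2.08] turn [0.  0.1 0. ] cur yaw 104.0 tcp [0.5767 0.392  0.1585] t 35.05 F [ 1.1 -0.4 -1.2] gap 0.0394
```

{"name": "carry_out", "arguments": {"steps": [[[0,0,0],[-0.1,-0.1,0.4],180],[[0,0,0],[-0.1,-0.1,0.8],180],[[0,0,0],[-0.1,-0.1,1.2],180],[[0,0,0],[-0.1,-0.1,1.5],180],[[0,0,0],[-0.1,-0.1,1.7],180],[[0,0,0],[-0.1,-0.1,1.8],180],[[0,0,0],[-0.1,-0.1,1.9],180],[[0,0,0],[-0.1,-0.1,1.9],180]], "force": 25}}

```text
clock: 36.05
tcp_pos: [0.5778, 0.3914, 0.1386]
orientation: [0.0, -0.122, 0.993, 0.0]
wrist_force: [0.9, -0.3, -2.0]
finger_gap: 0.0391
grip_force: 25.6
```

{"name": "carry_out", "arguments": {"steps": [[[0,0,0],[0,0,0.05],180],[[0,0,0],[0,0,0.1],180],[[0,0,0],[0,0,0.1],180],[[0,0,0],[0,0,0.15],180],[[0,0,0],[0,0,0.15],180],[[0,0,0],[0,0,0.2],180],[[0,0,0],[0,0,0.2],180],[[0,0,0],[0,0,0.2],180]]}}

```text
clock: 37.05
tcp_pos: [0.5781, 0.3916, 0.1377]
orientation: [0.001, -0.122, 0.993, 0.0]
wrist_force: [-1.9, -0.3, 4.8]
finger_gap: 0.0395
grip_force: 26.2
```

{"name": "carry_out", "arguments": {"steps": [[[0,0,0],[0,0,0],150],[[0,0,0],[0,0,0],142],[[0,0,0],[0,0,0],138],[[0,0,0],[0,0,0],135],[[0,0,0],[0,0,0],132],[[0,0,0],[0,0,0],129],[[0,0,0],[0,0,0],126],[[0,0,0],[0,0,0],122]], "force": 20}}

```text
clock: 38.05
tcp_pos: [0.5777, 0.3914, 0.1364]
orientation: [-0.0, -0.122, 0.993, 0.0]
wrist_force: [0.1, 0.0, 0.0]
finger_gap: 0.0444
grip_force: 0.0
```

{"name": "carry_out", "arguments": {"steps": [[[0,0,0],[0,0,0],115],[[0,0,0],[0,0,0],105],[[0,0,0],[0,0,0],90],[[0,0,0],[0,0,0],75],[[0,0,0],[0,0,0],60],[[0,0,0],[0,0,0],40],[[0,0,0],[0,0,-1],30],[[0,0,0],[0,0,-3],30]]}}

```text
clock: 39.05
tcp_pos: [0.5772, 0.3911, 0.1665]
orientation: [-0.001, -0.122, 0.993, -0.0]
wrist_force: [0.6, -0.7, 0.4]
finger_gap: 0.0758
grip_force: 0.0
```

{"name": "carry_out", "arguments": {"steps": [[[0,0,0],[0,0,-3],30],[[0,0,0],[0,0,-7],0],[[0,0,0],[0,0,-11],0],[[0,0,0],[3,-4,-12],0],[[0,0,0],[6,-9,-12],0],[[0,0,0],[8,-15,-12],0],[[0,0,0],[10,-20,-12],0],[[0,0,0],[10,-20,-12],0]]}}

```text
clock: 40.05
tcp_pos: [0.5289, 0.1699, 0.2881]
orientation: [0.001, -0.12, 0.993, -0.0]
wrist_force: [0.8, 0.1, -0.1]
finger_gap: 0.0854
grip_force: 0.0
```

```bash
python3 mill.py .578 .392 .02; python3 disc.py; python3 -c "
from h import *
go([.44,.05,.27],90);go([.449,-.0285,.27],90)
p,d,c=look('scene'); save('s4',p,3,(150,80,330,230))"
```

```text
[0.5289 0.1699 0.2881] [ 0.8  0.1 -0.1] 0.0854
scene z 0.118 67 [0.5774 0.393 ] a,b 0.6748 0.1801
scene z 0.078 44 [0.5776 0.3932] a,b 0.6751 0.1802
scene z 0.001 26 [0.577  0.3927] a,b 0.6743 0.1799
scene lever 12 [0.5491 0.3816] a,b 0.6443 0.1787
top lever 9 [0.5512 0.3792] a,b 0.6456 0.1757
scene 0.0475 few
scene 0.1135 few
scene 0.1795 28 mean a,b 0.6697 0.1778 range a 0.6602 0.6878 b 0.1634 0.1973 circ 0.6719 0.1793 0.0181
bar 0.5549 0.1086
top 0.0475 few
top 0.1135 few
top 0.1795 few
bar nan nan
shift [11.7  -9.84  1.68] turn [ 0.   0.1 14.1] cur yaw 104.1 tcp [0.5295 0.1739 0.287 ] t 40.25 F [ 0.2 -0.6 -0.4] gap 0.0853
shift [ 12.73 -17.68   1.68] turn [ 0.   0.1 14.1] cur yaw 104.1 tcp [0.5295 0.1739 0.287 ] t 40.25 F [ 0.2 -0.6 -0.4] gap 0.0853
  return _methods._mean(a, axis=axis, dtype=dtype,
  ret = ret.dtype.type(ret / rcount)
```

{"name": "carry_out", "arguments": {"steps": [[[0,0,3],[4,0,1.5],0],[[0,0,6],[9,-0.5,1.5],0],[[0,0,9],[11,-4,1.5],0],[[0,0,12],[12,-9,1.5],0],[[0,0,14],[12.7,-14,1.5],0],[[0,0,14],[12.7,-17.7,1.5],0],[[0,0,14],[12.7,-17.7,1.5],0],[[0,0,14],[12.7,-17.7,1.5],0]]}}

```text
clock: 41.3
tcp_pos: [0.449, -0.0284, 0.2713]
orientation: [-0.0, -0.001, 1.0, 0.0]
wrist_force: [-0.5, 0.2, -0.8]
finger_gap: 0.0855
grip_force: 0.0
```

```bash
python3 mill.py .449 -.0285 0; python3 -c "
from h import *
go([.450,-.0285,.1165],90)"
```

```text
[ 0.449  -0.0284  0.2713] [-0.5  0.2 -0.8] 0.0855
scene z 0.118 73 [ 0.449  -0.0271] a,b 0.4148 -0.1739
scene z 0.078 50 [ 0.4494 -0.0266] a,b 0.4153 -0.1737
scene z 0.001 31 [ 0.4547 -0.0417] a,b 0.4154 -0.1896
scene lever 15 [ 0.4429 -0.057 ] a,b 0.3992 -0.2002
top lever 7 [ 0.4438 -0.0607] a,b 0.3988 -0.2039
shift [-0.12 -0.05 15.49] turn [ 0.  -0.   0.2] cur yaw 90.2 tcp [ 0.4488 -0.0281  0.2714] t 41.4 F [-0.2  0.4  0.2] gap 0.0852
```

View pics/s4.png

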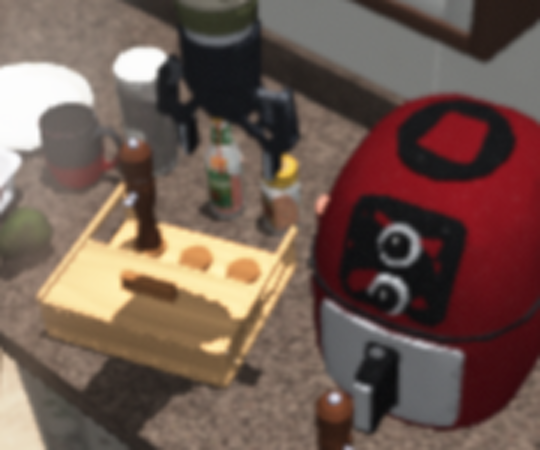

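M1 stands upright on the left disc, at about (145,200), with its lever towards the front. Next is M2.

{"name": "carry_out", "arguments": {"steps": [[[0,0,0],[-0.1,0,3],0],[[0,0,0],[-0.1,0,6],0],[[0,0,0],[-0.1,0,9],0],[[0,0,0],[-0.1,0,12],0],[[0,0,0],[-0.1,0,14.5],0],[[0,0,0],[-0.1,0,15.4],0],[[0,0,0],[-0.1,0,15.4],60],[[0,0,0],[-0.1,0,15.4],100]], "force": 25}}

```text
clock: 42.4
tcp_pos: [0.4507, -0.0293, 0.1185]
orientation: [0.001, -0.001, 1.0, -0.0]
wrist_force: [-0.3, -0.0, -0.3]
finger_gap: 0.053
grip_force: 0.0
```

{"name": "carry_out", "arguments": {"steps": [[[0,0,0],[0,0,0],115],[[0,0,0],[0,0,0],120],[[0,0,0],[0,0,0],125],[[0,0,0],[0,0,0],130],[[0,0,0],[0,0,0],135],[[0,0,0],[0,0,0],140],[[0,0,0],[0,0,0],150],[[0,0,0],[0,0,0],180]], "force": 25}}

```text
clock: 43.4
tcp_pos: [0.45, -0.0293, 0.1176]
orientation: [0.0, -0.0, 1.0, 0.0]
wrist_force: [-0.6, 1.3, 2.4]
finger_gap: 0.0395
grip_force: 25.3
```

{"name": "carry_out", "arguments": {"steps": [[[0,0,0],[0,0,-0.5],180],[[0,0,0],[0.5,0,-2.5],180],[[0,0,0],[1,0,-5],180],[[0,0,0],[1.5,0,-8.5],180],[[0,0,0],[2,1,-12],180],[[0,0,0],[2,4,-15],180],[[0,0,0],[2,8,-17],180],[[0,0,0],[2,12,-17],180]], "force": 25}}

```text
clock: 44.4
tcp_pos: [0.4306, 0.0914, 0.2892]
orientation: [0.002, 0.0, 1.0, -0.0]
wrist_force: [0.3, 0.1, -3.6]
finger_gap: 0.0394
grip_force: 26.0
```

{"name": "carry_out", "arguments": {"steps": [[[0,0,7],[0,4,0],180],[[0,0,14],[0,8,0],180],[[0,0,21],[-0.5,12,0],180],[[0,0,28],[-2,15.5,0],180],[[0,0,35],[-4.5,18,0],180],[[0,0,42],[-8,19,0],180],[[0,0,50],[-12,19,0],180],[[0,0,60],[-15,18.5,0],180]], "force": 25}}

```text
clock: 45.4
tcp_pos: [0.5808, 0.2759, 0.2863]
orientation: [-0.0, 0.502, 0.865, -0.001]
wrist_force: [0.3, 0.7, -2.6]
finger_gap: 0.0394
grip_force: 26.0
```

```bash
python3 -c "
from h import *
go([.6209,.2677,.158],30); print(env.get_state()['joint_pos'].round(2))"
```

```text
shift [-2.7   3.09 12.82] turn [-0.1 -0.  -0.2] cur yaw 29.8 tcp [0.5808 0.2759 0.2863] t 45.4 F [ 0.3  0.7 -2.6] gap 0.0394
[ 0.32  0.45  0.38  1.5  -0.    1.37]
```

{"name": "carry_out", "arguments": {"steps": [[[0,0,0],[-1,1,0],180],[[0,0,0],[-2,2.2,1],180],[[0,0,0],[-2.7,3.1,3],180],[[0,0,0],[-2.7,3.1,6],180],[[0,0,0],[-2.7,3.1,9],180],[[0,0,0],[-2.7,3.1,11.5],180],[[0,0,0],[-2.7,3.1,12.8],180],[[0,0,0],[-2.7,3.1,12.8],180]], "force": 25}}

```text
clock: 46.4
tcp_pos: [0.619, 0.2676, 0.1579]
orientation: [-0.001, 0.5, 0.866, -0.001]
wrist_force: [-1.2, -0.3, -1.7]
finger_gap: 0.0394
grip_force: 26.1
```

```bash
python3 mill.py .621 .268 .04; python3 -c "
from h import *
go([.6209,.2677,.1376],30)"
```

```text
[0.619  0.2676 0.1579] [-1.2 -0.3 -1.7] 0.0394
scene z 0.118 20 [0.6153 0.2695] a,b 0.6698 0.051
scene z 0.078 40 [0.6186 0.2708] a,b 0.6733 0.0512
scene z 0.001 17 [0.6173 0.2705] a,b 0.672 0.0513
shift [-0.05  0.02  2.26] turn [0.1 0.  0. ] cur yaw 30.0 tcp [0.6204 0.268  0.1602] t 46.5 F [ 0.6  1.  -3.1] gap 0.0392
```

{"name": "carry_out", "arguments": {"steps": [[[0,0,0],[-0.2,0.05,0.4],180],[[0,0,0],[-0.2,0.05,0.8],180],[[0,0,0],[-0.2,0.05,1.2],180],[[0,0,0],[-0.2,0.05,1.5],180],[[0,0,0],[-0.2,0.05,1.8],180],[[0,0,0],[-0.2,0.05,2],180],[[0,0,0],[-0.2,0.05,2.1],180],[[0,0,0],[-0.2,0.05,2.1],180]], "force": 25}}

```text
clock: 47.5
tcp_pos: [0.6216, 0.2663, 0.1385]
orientation: [0.0, 0.5, 0.866, 0.0]
wrist_force: [-0.1, -0.4, -3.4]
finger_gap: 0.0393
grip_force: 26.1
```

{"name": "carry_out", "arguments": {"steps": [[[0,0,0],[0,0,0.05],180],[[0,0,0],[0,0,0.1],180],[[0,0,0],[0,0,0.1],180],[[0,0,0],[0,0,0.15],180],[[0,0,0],[0,0,0.15],180],[[0,0,0],[0,0,0.2],180],[[0,0,0],[0,0,0.2],180],[[0,0,0],[0,0,0.2],180]]}}

```text
clock: 48.5
tcp_pos: [0.6218, 0.2664, 0.1376]
orientation: [0.0, 0.5, 0.866, 0.0]
wrist_force: [-1.6, -0.7, 5.2]
finger_gap: 0.0393
grip_force: 26.9
```

Contact is made, so I release slowly.

{"name": "carry_out", "arguments": {"steps": [[[0,0,0],[0,0,0],150],[[0,0,0],[0,0,0],142],[[0,0,0],[0,0,0],138],[[0,0,0],[0,0,0],135],[[0,0,0],[0,0,0],132],[[0,0,0],[0,0,0],129],[[0,0,0],[0,0,0],126],[[0,0,0],[0,0,0],122]], "force": 20}}

```text
clock: 49.5
tcp_pos: [0.6215, 0.2663, 0.1364]
orientation: [-0.0, 0.5, 0.866, -0.0]
wrist_force: [0.3, 0.2, 0.4]
finger_gap: 0.0447
grip_force: 0.0
```

{"name": "carry_out", "arguments": {"steps": [[[0,0,0],[0,0,0],115],[[0,0,0],[0,0,0],105],[[0,0,0],[0,0,0],90],[[0,0,0],[0,0,0],75],[[0,0,0],[0,0,0],60],[[0,0,0],[0,0,0],40],[[0,0,0],[0,0,-1],30],[[0,0,0],[0,0,-3],30]]}}

```text
clock: 50.5
tcp_pos: [0.621, 0.2662, 0.1665]
orientation: [-0.001, 0.5, 0.866, -0.001]
wrist_force: [0.2, 0.9, 0.1]
finger_gap: 0.0754
grip_force: 0.0
```

{"name": "carry_out", "arguments": {"steps": [[[0,0,0],[0,0,-3],30],[[0,0,0],[0,0,-7],0],[[0,0,0],[0,0,-11],0],[[0,0,-3],[0,-4,-12],0],[[0,0,-6],[0,-9,-12],0],[[0,0,-9],[0,-14,-12],0],[[0,0,-10.7],[0,-17,-12],0],[[0,0,-10.7],[0,-17,-12],0]]}}

```text
clock: 51.5
tcp_pos: [0.4728, 0.1806, 0.2882]
orientation: [0.001, 0.417, 0.909, 0.001]
wrist_force: [0.3, -0.4, -0.1]
finger_gap: 0.0853
grip_force: 0.0
```

```bash
python3 mill.py .621 .268 .02;python3 mill.py .577 .392 .02; python3 - <<'E'
from h import *
p,d,c=look("wrist"); save("wf",p,1.4)
p,d,c=look("scene"); save("sf",p,4,(150,90,330,225))
E
```

```text
[0.4728 0.1806 0.2882] [ 0.3 -0.4 -0.1] 0.0853
scene z 0.118 62 [0.6213 0.2691] a,b 0.6753 0.0487
scene z 0.078 42 [0.6218 0.2698] a,b 0.676 0.0491
scene z 0.001 20 [0.621  0.2694] a,b 0.6752 0.049
scene lever 13 [0.5937 0.2587] a,b 0.6458 0.048
[0.4749 0.1814 0.2876] [ 0.4 -1.2 -0.5] 0.0857
scene z 0.118 68 [0.578 0.393] a,b 0.6754 0.1799
scene z 0.078 39 [0.5781 0.3932] a,b 0.6755 0.1801
scene z 0.001 22 [0.5777 0.3935] a,b 0.6753 0.1805
scene lever 11 [0.5485 0.3806] a,b 0.6434 0.178
top lever 4 [0.5524 0.3805] a,b 0.6472 0.1766
```

View pics/sf.png

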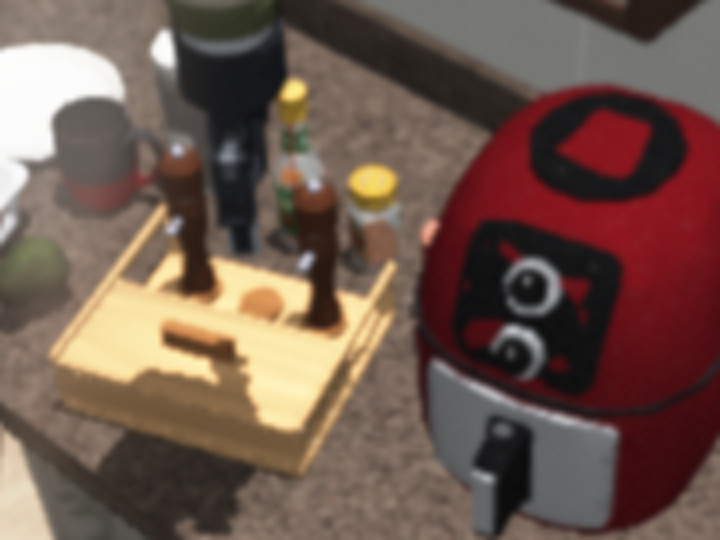

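View pics/wf.png

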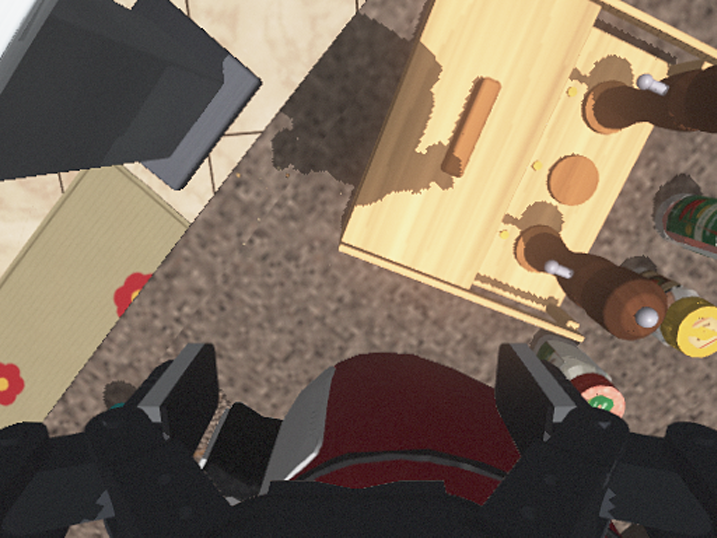

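Both mills stand upright on the outer discs. In the wrist picture their levers point toward the studs at (572,91) and (503,234). One last check of the centring against the mid disc at (573,180).

```bash
python3 - <<'E'
from h import *
e=np.array([.9438,.3305]);f=np.array([-.3305,.9438])
p,d,c=look("wrist"); P=cloud(c,d)
w=onz(c,np.array([[573,180]])/1.4,.02)[:,:2]; print("mid disc",w@e,w@f)
w=onz(c,np.array([[572,91],[536,166],[503,234]])/1.4,.014)[:,:2]; print("studs",w@e,w@f)
x,y,z=[P[...,i] for i in range(3)]; hsv=cv2.cvtColor(p,cv2.COLOR_RGB2HSV).astype(int); S=hsv[...,1];V=hsv[...,2];H=hsv[...,0]
from scipy.optimize import least_squares
for cx,cy in((.5775,.392),(.6215,.268)):
    near=np.hypot(x-cx,y-cy)<.05
    for lo,hi,r in((.138,.17,.02),(.022,.034,.017)):
        m=near&(z>lo)&(z<hi)&(S>90)&(V<140); q=np.c_[x[m],y[m]]
        if len(q)>15: g=least_squares(lambda a:np.hypot(*(q-a).T)-r,[cx,cy],loss="soft_l1",f_scale=.002).x; print("mill",lo,len(q),g@e,g@f)
    m=near&(z>.107)&(z<.125)&(S<80)&(V>110); q=P[m][:,:2]; print("lever",len(q),q.mean(0)@e,q.mean(0)@f) if len(q) else None
a=P[...,:2]@e;b=P[...,:2]@f
m=(z>.085)&(z<.1)&(abs(a-.556)<.03)&(abs(b-.114)<.05);print("bar",np.median(a[m]),np.median(b[m]))
E
```

```text
mid disc [0.67132479] [0.11251673]
studs [0.63841706 0.63801443 0.63764095] [0.17853398 0.11148656 0.04661465]
mill 0.138 831 0.6751297826864661 0.1786571480635404
mill 0.022 135 0.6751982617981604 0.1787525209047464
lever 194 0.6446865353136195 0.17666407980580587
mill 0.138 895 0.6756659073566712 0.046277236966510184
mill 0.022 111 0.6754449232468055 0.04625332164978115
lever 156 0.6448386456923411 0.04633466763222289
bar 0.5565027706421088 0.11388747682945854
```

```bash
python3 -c "
from h import *
print(env.hand_in())"
```

```text
the job is handed in; nothing more can be done
None
```

I handed the job in with the cover shut, the fork and peeler in the box, and both dark-wood mills upright on the left and right discs, each about 4 mm off centre with its lever at the stud; the hand-in returned no verdict.

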